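# Hook the loaf tin out of the hot bread oven

### The job

The little loaf is baked and the bread oven is hot: draw its tin out with the steel oven hook until the whole tin stands on the open oven door, and do not touch the tin yourself before then. Then stand the tin upright on the middle of the cork trivet and leave the hook lying flat on the worktop. The oven is deeper than your arm's working room, so you will have to shift your grip along the hook; leave the jar, the cup and the can where they stand.

Things in the scene. Friction and masses are not known exactly. Their poses are not given: they have to be found in the camera images.
- oven_mouth (a point): Middle of the sill of the fixed bread oven (cream, 240 wide, 265 deep, 268 high, black fascia with two knobs over the mouth), 48 mm above the worktop. x points level into the oven, y left, z up. Flat stone deck level with this point; chamber x = 0 to 248 mm, y = -107 to 107 mm, 170 mm high. A wall cupboard hangs 0.45 m over the worktop, its front roughly over the mouth.
- oven_door (a point): Middle of the inner face of the oven's door, dropped open and fixed: a level steel slab with a dark glass pane, 178 mm deep (x = -89 to 89 mm) and 232 mm wide, its top 47 mm and its underside 33 mm above the worktop, its top 1 mm below the deck and 92 mm in front of the mouth. The worktop ends some 60 to 85 mm in front of it. Axes as the mouth's.
- tin_mid (a point): Centre of the loose dark steel loaf tin (115 long along x, 60 wide along y, 46 high to the rim), 23 mm above its underside; z up when upright. A brown loaf sits firmly in it and rises to 63 mm above the underside. 0.3 to 0.6 kg. It starts deep in the oven on the stone deck, roughly lengthwise.
- hook_handle (a point): Middle of the pale wooden handle of the loose oven hook (0.13 kg), 8 mm above its flat underside. x along the bar to the hooked end, y left, z up. Handle x = -55 to 55 mm, 20 wide, 16 high; then a steel bar 10 wide, 10 high; at the end a flat foot, 16 high (x = 310 to 320 mm), stands out to the right, y = +5 to -60 mm. Centre of mass near x = 86 mm.
- hook_toe (a point): Middle of the pulling face of the hook's foot (the face towards the handle), at x = 310, y = -30 mm from the handle point; same axes.
- trivet_top (a point): Centre of the top face of the fixed round cork trivet (180 mm across, 12 mm thick) that lies on the worktop.
- jar: Spice jar with a red cap (45 across, 106 high), loose, standing on the worktop to the left of the hook; origin at the centre of its underside.
- mug: Small white cup with a red-brown inside (62 mm across, 92 with its handle, 51 high), loose, standing left of the oven; origin at the centre of its underside.
- can: Red and white food can (57 across, 72 high), loose, standing between the trivet and the coffee machine; origin at the centre of its underside.

How it is judged:
On the way:
1. the whole tin has been drawn out of the oven with the hook and stands on the open door, untouched by the robot (x of tin_mid in the frame of oven_mouth below -0.057 m and z of tin_mid in the frame of oven_mouth between 0.016 and 0.03 m and angle between tin_mid's own z axis and vertical below 0.1 rad and contact force between each of the arm, the fingers and tin below 0.2 N), for 0.2 s.
At the end, for the whole second after the job is handed in: The tin stands upright and still on the trivet, its centre within 30 mm of the trivet's centre, and the hook lies flat and still on the worktop (handle and foot both within 20 mm of it). The jar, cup and can have not been moved by more than 30 mm (horizontal distance between tin_mid and trivet_top below 0.03 m and z of tin_mid in the frame of trivet_top between 0.018 and 0.028 m and angle between tin_mid's own z axis and vertical below 0.08 rad and linear speed of each of tin, hook below 0.02 m/s and height (world z) of hook_handle between 0 and 0.02 m and height (world z) of hook_toe between 0 and 0.02 m and angle between hook_handle's own z axis and vertical below 0.1 rad); the robot touches nothing.
It fails at once if the robot touched the tin before the whole tin was out of the oven (x of tin_mid in the frame of oven_mouth above -0.048 m and horizontal distance between tin_mid and oven_mouth below 0.26 m and y of tin_mid in the frame of oven_mouth above -0.115 m and contact force between any of the arm, the fingers and tin above 0.5 N).
It fails at once if the tin was tipped over (angle between tin_mid's own z axis and vertical above 0.5 rad).
It fails at once if the jar, the cup or the can was knocked away (distance of any of jar, mug, can from where it was at the start of the episode above 0.03 m).
It also fails if it takes over 72 s, if anything falls off the work surface, if the arm or the gripper's body presses on something with over 40 N, if the wrist force passes 120 N, or if a joint passes its speed limit or range.

### The arm

A 7-joint arm with a two-finger parallel gripper is mounted at the origin on a cart in front of the work surface, level with it; the furniture and walls round the work are solid. World frame = base frame: x ahead of the robot, y to its left, z up, the work surface at z = 0. Lengths are in m, angles in rad, forces in N, time in s.
With the tool pointing down it reaches from about 0.35 to 0.9 m from the base axis. Payload 7.2 kg.
Tool frame: the origin (TCP) lies midway between the tips of the shut fingers; the grasp point (between the pads) lies 19 mm behind it; z points along the fingers, y is the line along which they close (so a half turn about z gives the same grasp; the last joint's range is limited). The gripper opens to 85 mm and grips with 20 to 120 N. Pads are 22 mm wide; open, the fingers measure 114 mm over their backs; the gripper's body (76 mm by 85 mm) begins 54 mm behind the grasp point. The pads swing forward as they close: fully open they stand 13 mm farther back than shut.
Start: joints at [1.168, 0.411, -0.013, 1.596, 0.006, 1.134, -0.082], TCP at [0.205, -0.59, 0.231] pointing down, gripper open.
Joint ranges: [-2.95, 2.95], [-0.29, 1.99], [-1.47, 1.44], [0.14, 2.54], [-1.03, 4.17], [0.13, 1.85], [-2.86, 2.86]. Speed limits (rad/s): [2.39, 2.39, 3.01, 3.01, 3.14, 3.14, 3.14].

### API

Orientations are given as [roll, pitch, yaw] about the fixed x, y, z axes, in that order (R = Rz(yaw) Ry(pitch) Rx(roll)).
In Python, from plant import env gives the robot as it stands.
- The arm moves only by the tool servo_tool, never from a script. Its argument "series" is a list of rows, each an object of numbers: "claw": the gripper's target within -1 to 1 (shut at 1, half-way at 0, fully open at -1); "tx", "ty", "tz": the shift along the tool's x, y, z as a fraction of full scale; "yaw": the turn about the tool's z as a fraction of full scale. In form: [{"claw": .., "tx": .., "ty": .., "tz": .., "yaw": ..}, ...]. A call has exactly 10 rows; each row shifts and turns the commanded pose from where the row before left it, along the tool's axes as they then stand; what a row does not reach is not made up. Full scale, the value 1, is 30 mm for a shift and 0.08 rad for a turn. A row lasts 1/12 s, in which the tool goes at most 41.7 mm and 7.16 degrees, less where a joint would pass 70% of its speed; a pose out of reach is approached as far as the arm can. A call with a number of a shift or a turn outside -1 to 1 is refused whole. A call with a gripper value outside its range is refused whole. The fingers move at their own pace and stop on an object; the grip force is fixed at half the most. Time passes only in rows, so rows that do not move let the fingers close, or fill a call up. It gives the time, the measured TCP pose, the force, the opening and the grip force at its end, in the units of the state.
- env.read_state(): the state, without advancing time (a new reading comes with each control period).
- env.capture(name): name is "scene" or "top"; returns a dict with "img" (400x640x3 uint8, red, green, blue), "z_map" (400x640 float32, m along the optical axis (not along the pixel's ray), 0 where there is no reading), "intrinsics" (3x3 intrinsics, pixels), "origin" and "rotation" of the camera in the world. Camera axes: x right, y down, z forward; pixel columns grow to the right and rows downward; lengths in m; the calibration is good to about 2 mm. A picture is of the moment at which its call begins.
- env.job_done(): hands the job in; it is judged then, once.
Trained networks look in a picture, given as the dict that the camera call returned (one of the last four; its "shot" number tells which), for a name from the list of things; names that differ only in an ending like _2 or _b are one class to them, and where a whole thing is asked for, a point or a joint stands for the part that bears it (a point fixed in the world has none). Each returns a list of dicts, best first, with "p" (0 to 1); they miss things now and then, are a little off and sometimes report something else, mostly with a low value. They report only what shows in the picture. A call takes as long as a camera call.
- env.regions_of(picture, thing): "region" (400x640 bool, what is visible of it) and "box" ([left, top, right, bottom] in pixels, round what is visible of it).
- env.mark_of(picture, thing): "uv" ([column, row] in pixels: a listed point, or the origin of a listed thing).
The state is a dict: "time": time; "joints": joint angles; "joint_vel": joint speeds; "joint_efforts": joint torques, N m; "eef_pos": TCP position; "orientation": TCP orientation; "force": force on the tool from outside, world axes, zero at the start; "wrist_torque": the same for the moment, N m; "width": finger opening in m; "finger_force": force on a finger pad.
Only numpy, scipy, OpenCV 4.12 (cv2) and the standard library are available. Lean on these libraries where they do the work, as an engineer would, in place of code of your own. Each camera call takes 0.05 s, during which the arm holds its last target. There are 200 camera calls.

## Working session

There is one attempt and no reset: what is moved stays moved. The work goes in short steps, Python scripts to look and compute and a tool call to move; the robot and the scene stay as the last step left them, time stands still between calls to the robot, and variables do not carry over. Pictures are saved under pics/ and viewed, at most 10 in all, crops included, and the job is handed in when it is done.

Besides the shell and the picture viewer there is one more tool, called after "Request:" by a JSON object that holds its "name" and its "arguments", one argument or row to a line. servo_tool: Moves the arm, as the interface text tells. Its arguments: {"type":"object","properties":{"series":{"type":"array"}},"required":["series"]}

```bash
mkdir -p pics; cat > h.py <<'E'
import numpy as np,cv2
from plant import env
def p3(c,uv,z=None):
    K=c["intrinsics"];o=np.array(c["origin"]);R=np.array(c["rotation"])
    r=R@np.linalg.solve(K,[uv[0],uv[1],1.])
    if z is not None: return o+r*(z-o[2])/r[2]
    u,v=int(round(uv[0])),int(round(uv[1]))
    w=c["z_map"][max(v-1,0):v+2,max(u-1,0):u+2];w=w[w>0]
    return o+r*np.median(w) if w.size else None
def cloud(c,m):
    v,u=np.nonzero(m&(c["z_map"]>0));z=c["z_map"][v,u]
    q=np.linalg.solve(c["intrinsics"],np.stack([u,v,np.ones_like(u)]))*z
    return (np.array(c["rotation"])@q).T+np.array(c["origin"])
E
python3 - <<'E'
from h import *
np.set_printoptions(precision=4,suppress=True)
for n in("scene","top"):
    c=env.capture(n);cv2.imwrite(f"pics/{n}0.png",c["img"][...,::-1])
    print(n,c["origin"],c["rotation"])
    for t in("oven_mouth","oven_door","tin_mid","hook_handle","hook_toe","trivet_top","jar","mug","can"):
        for r in env.mark_of(c,t)[:1]: print(t,r["p"],np.array(r["uv"]),p3(c,r["uv"]))
s=env.read_state();print(s["time"],s["eef_pos"],s["orientation"],s["width"])
E
```

```text
scene [-0.1397  0.5165  0.9183] [-2.2986 -0.0111 -2.2454]
oven_mouth 0.62 [332.  200.4] [-3.1588 -2.5026 -2.1007]
oven_door 0.95 [355.2 218.7] [-3.1631 -2.5069 -2.105 ]
hook_handle 0.73 [299.7 280.5] [-2.6053 -1.9491 -1.5473]
hook_toe 0.8 [204.3 227.4] [-2.3111 -1.6549 -1.2531]
trivet_top 0.58 [445.5 190.5] [-4.102  -3.4458 -3.0439]
jar 0.95 [228.8 306.1] [-2.0883 -1.4321 -1.0303]
mug 0.96 [261.9 222.5] [-2.6117 -1.9555 -1.5537]
can 0.81 [382.5 178.7] [-3.7576 -3.1014 -2.6995]
top [ 0.438  -0.0747  1.1694] [-2.9808 -0.0028 -1.5561]
oven_mouth 0.91 [336.4 192.4] [-1.4708 -1.9835 -0.7395]
oven_door 0.69 [341.9 227.3] [-1.4886 -2.0013 -0.7573]
hook_handle 0.81 [263.9 245.5] [-0.8947 -1.4074 -0.1634]
hook_toe 0.84 [234.5 142. ] [-0.2613 -0.774   0.47  ]
trivet_top 0.57 [447.2 253.8] [-2.3838 -2.8965 -1.6524]
jar 0.78 [200.3 234.8] [-0.3489 -0.8616  0.3825]
mug 0.62 [279.6 166.4] [-1.0738 -1.5865 -0.3424]
can 0.64 [415.7 190.9] [-2.0634 -2.5761 -1.332 ]
1.0 [ 0.2053 -0.5903  0.2313] [3.1415 0.     0.3348] 0.08540907246195237
```

```bash
sed -i 's/R=np.array(c\["rotation"\])/R=rot(c)/; s/np.array(c\["rotation"\])@q/rot(c)@q/' h.py
cat >> h.py <<'E'
from scipy.spatial.transform import Rotation as Ro
def rot(c): return Ro.from_euler("xyz",c["rotation"]).as_matrix()
E
python3 - <<'E'
from h import *
np.set_printoptions(precision=4,suppress=True)
Z=dict(oven_mouth=.048,oven_door=.047,tin_mid=.071,hook_handle=.008,hook_toe=.008,trivet_top=.012,jar=0,mug=0,can=0)
for n in("scene","top"):
    c=env.capture(n)
    for t in Z:
        for r in env.mark_of(c,t)[:1]: print(n,t,r["p"],np.array(r["uv"]),p3(c,r["uv"]),p3(c,r["uv"],Z[t]))
    for t in("tin_mid","hook_handle","oven_door"):
        for r in env.regions_of(c,t)[:1]:
            P=cloud(c,r["region"]);print("REG",t,r["p"],r["box"],len(P),P.min(0),P.max(0))
            if t[0]=="h":
                q=P[P[:,2]<.03];print(cv2.minAreaRect(q[:,:2].astype(np.float32)))
E
```

```text
scene oven_mouth 0.68 [356.1 218.5] [ 0.5333 -0.1298  0.046 ] [ 0.5318 -0.1283  0.048 ]
scene oven_door 0.78 [356.8 217.1] [ 0.5358 -0.1342  0.0466] [ 0.5355 -0.1339  0.047 ]
scene tin_mid 0.96 [307.7 162.6] [ 0.7453 -0.135   0.0968] [ 0.773  -0.1555  0.071 ]
scene hook_handle 0.62 [301.6 276.4] [0.4869 0.0791 0.0142] [0.4912 0.0761 0.008 ]
scene hook_toe 0.96 [205.5 228.9] [0.7788 0.176  0.0037] [0.7745 0.1776 0.008 ]
scene trivet_top 0.72 [448.  190.4] [ 0.4865 -0.4387  0.0119] [ 0.4865 -0.4386  0.012 ]
scene jar 0.87 [228.2 304.5] [0.507  0.262  0.0354] [0.5329 0.2518 0.    ]
scene mug 0.79 [262.9 223.2] [0.675  0.0625 0.0358] [0.708  0.0441 0.    ]
scene can 0.73 [385. 177.] [ 0.6297 -0.3263  0.0256] [ 0.6518 -0.3504  0.    ]
REG tin_mid 0.69 [296.5, 158.6, 330.7, 180.2] 464 [ 0.7141 -0.1931  0.0477] [ 0.7851 -0.129   0.1083]
REG hook_handle 0.65 [192.3, 220.9, 329.4, 292.8] 995 [ 0.4162  0.0512 -0.0051] [0.7959 0.2081 0.0199]
((0.5998996496200562, 0.12919561564922333), (0.39257073402404785, 0.06352423131465912), 15.140995025634766)
REG oven_door 0.57 [229.1, 77.0, 409.6, 259.7] 
[... 310 characters left out ...]
 hook_toe 0.68 [233.3 139. ] [0.6467 0.0725 0.4795] [0.7894 0.1731 0.008 ]
top trivet_top 0.59 [442.8 250.6] [ 0.4817 -0.4141  0.0116] [ 0.4817 -0.414   0.012 ]
top jar 0.7 [200.1 231. ] [0.5198 0.2304 0.0852] [0.5262 0.2543 0.    ]
top mug 0.72 [233.1 140.2] [0.6464 0.074  0.4737] [0.7882 0.1753 0.    ]
top can 0.79 [414.3 190.4] [ 0.6372 -0.3268  0.0685] [ 0.6496 -0.3425  0.    ]
REG hook_handle 0.65 [221.2, 143.4, 268.1, 270.1] 793 [ 0.42    0.0529 -0.0074] [0.7771 0.2097 0.0219]
((0.5985220074653625, 0.12558618187904358), (0.3851907551288605, 0.028172962367534637), 21.76445960998535)
REG oven_door 0.93 [290.7, 144.8, 397.5, 262.5] 10727 [ 0.4451 -0.2607 -0.004 ] [ 0.7022 -0.0058  0.2732]
```

View pics/scene0.png

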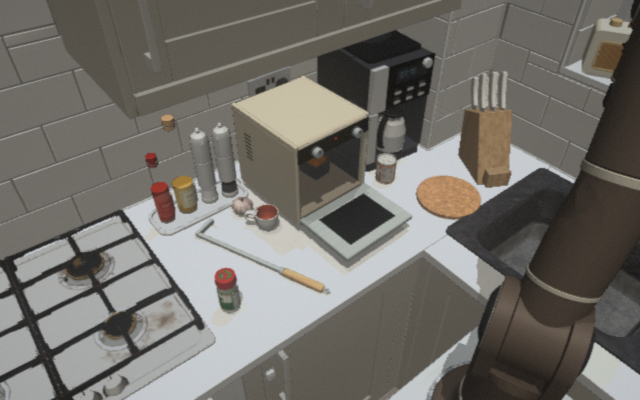

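View pics/top0.png

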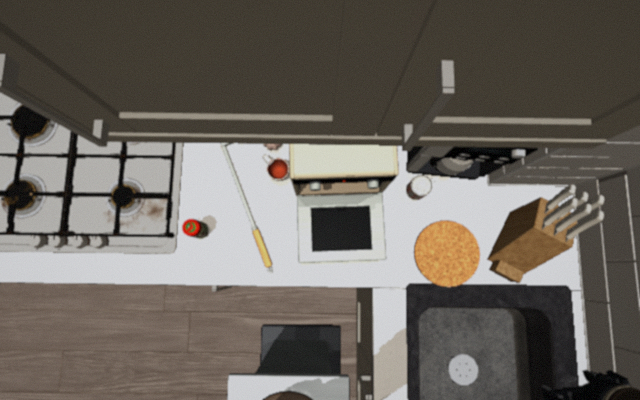

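The scene view shows the tin inside the oven near (316,168), the hook running from its foot at (205,229) to its handle at (305,280), the cup at (264,215), the jar at (228,290), the can at (385,168) and the trivet at (448,197). In the top view the door is at (341,228) and the hook runs from (225,145) to (270,270). Next I fit the lines precisely.

```bash
python3 - <<'E'
from h import *
np.set_printoptions(precision=4,suppress=True)
mr=lambda P:cv2.minAreaRect(P[:,:2].astype(np.float32))
full=np.ones((400,640),bool)
for n in("scene","top"):
    c=env.capture(n);P=cloud(c,full)
    B=(P[:,0]>.40)&(P[:,0]<1)&(P[:,1]>-.35)&(P[:,1]<.02)
    d=P[B&(abs(P[:,2]-.047)<.005)&(P[:,0]<.61)];print(n,"door",len(d),mr(d),np.median(d[:,2]))
    for xs in np.arange(.46,.60,.03):
        q=d[abs(d[:,0]-xs)<.006];print("  x%.2f y %.4f %.4f"%(xs,*np.percentile(q[:,1],[1,99])))
    for ys in np.arange(-.23,-.04,.04):
        q=d[abs(d[:,1]-ys)<.006];print("  y%.2f x %.4f"%(ys,q[:,0].min()))
    o=P[B&(P[:,2]>.26)&(P[:,2]<.275)];print("top",len(o),mr(o) if len(o) else 0)
    if n=="scene":
        t=P[(P[:,0]>.66)&(P[:,0]<.88)&(P[:,1]>-.22)&(P[:,1]<-.03)&(P[:,2]>.053)&(P[:,2]<.125)]
        np.save("t.npy",t)
        for lo in np.arange(.05,.12,.01):
            q=t[(t[:,2]>=lo)&(t[:,2]<lo+.01)]
            if len(q): print("  z%.2f n%d x %s y %s"%(lo,len(q),np.percentile(q[:,0],[2,50,98]),np.percentile(q[:,1],[2,50,98])))
    hk=P[(P[:,0]>.40)&(P[:,0]<.9)&(P[:,1]>.03)&(P[:,1]<.23)&(P[:,2]>.006)&(P[:,2]<.022)]
    hk=hk[abs((hk[:,1]-.078)-.37*(hk[:,0]-.48))<.03]
    l=cv2.fitLine(hk[:,:2].astype(np.float32),cv2.DIST_HUBER,0,.001,.001).ravel();print("hook",len(hk),l,np.arctan2(l[1],l[0]))
    s=(hk[:,:2]-l[2:])@l[:2];e=np.percentile(s,[0.5,99.5]);print("ends",l[2:]+e[0]*l[:2],l[2:]+e[1]*l[:2],e[1]-e[0])
    if n=="scene":
        im=c["img"][140:200,270:350,::-1];cv2.imwrite("pics/tin.png",cv2.resize(im,None,fx=9,fy=9,interpolation=cv2.INTER_CUBIC))
E
```

```text
scene door 3975 ((0.5306157469749451, -0.13312889635562897), (0.1676187366247177, 0.2349557876586914), 2.495631456375122) 0.046446109656409496
  x0.46 y -0.2465 -0.0215
  x0.49 y -0.2456 -0.0199
  x0.52 y -0.2460 -0.0180
  x0.55 y -0.2433 -0.0168
  x0.58 y -0.2412 -0.0156
  y-0.23 x 0.4511
  y-0.19 x 0.4498
  y-0.15 x 0.4495
  y-0.11 x 0.4476
  y-0.07 x 0.4439
top 5616 ((0.7936696410179138, -0.17331840097904205), (0.3331300914287567, 0.34991979598999023), 2.5936689376831055)
  z0.05 n60 x [0.7173 0.7258 0.7815] y [-0.1898 -0.1388 -0.131 ]
  z0.06 n79 x [0.7168 0.7257 0.7792] y [-0.1897 -0.1398 -0.1307]
  z0.07 n80 x [0.7172 0.7245 0.7755] y [-0.19   -0.1393 -0.1305]
  z0.08 n73 x [0.7162 0.7237 0.7626] y [-0.1925 -0.1446 -0.1324]
  z0.09 n109 x [0.7157 0.7267 0.752 ] y [-0.1943 -0.1524 -0.1332]
  z0.10 n64 x [0.7239 0.7322 0.7444] y [-0.1828 -0.1553 -0.1408]
hook 1032 [0.9363 0.3511 0.6155 0.1387] 0.35877216
ends [0.4173 0.0643] [0.87   0.2341] 0.48347572705346625
top door 5073 ((0.5322004556655884, -0.13348552584648132), (0.16526713967323303, 0.23189540207386017), 2.7931275367736816) 0.04731078625713003
  x0.46 y -0.2486 -0.0236
  x0.49 y -0.2486 -0.0227
  x0.52 y -0.2484 -0.0215
  x0.55 y -0.2445 -0.0191
  x0.58 y -0.2436 -0.0173
  y-0.23 x 0.4558
  y-0.19 x 0.4526
  y-0.15 x 0.4520
  y-0.11 x 0.4488
  y-0.07 x 0.4482
top 3484 ((0.6626284718513489, -0.17724360525608063), (0.08027416467666626, 0.342603474855423), 0.11295473575592041)
hook 683 [0.9229 0.3849 0.5736 0.118 ] 0.39513183
ends [0.4218 0.0547] [0.7738 0.2015] 0.38135733916691705
```

View pics/tin.png

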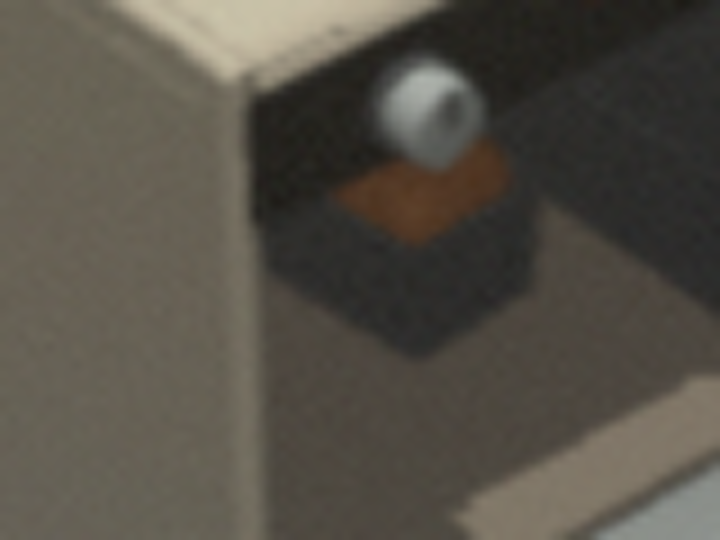

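The crop shows the tin's near bottom corner at about crop (420,355), with a clear corridor to its left. The door yaw is about 0.047 and the oven mouth is at about (0.631,-0.129). I go for the hook at its bar, near the centre of mass.

Request:
{"name": "servo_tool", "arguments": {
  "series": [
    {"claw": -1,"tx": 0.5,"ty": -0.5,"tz": 0,"yaw": 0},
    {"claw": -1,"tx": 0.92,"ty": -0.91,"tz": 0,"yaw": 0},
    {"claw": -1,"tx": 0.92,"ty": -0.91,"tz": 0,"yaw": 0},
    {"claw": -1,"tx": 0.92,"ty": -0.91,"tz": 0,"yaw": 0},
    {"claw": -1,"tx": 0.92,"ty": -0.91,"tz": 0,"yaw": 0},
    {"claw": -1,"tx": 0.92,"ty": -0.91,"tz": 0,"yaw": 0},
    {"claw": -1,"tx": 0.92,"ty": -0.91,"tz": 0,"yaw": 0},
    {"claw": -1,"tx": 0.92,"ty": -0.91,"tz": 0,"yaw": 0},
    {"claw": -1,"tx": 0.92,"ty": -0.91,"tz": 0,"yaw": 0},
    {"claw": -1,"tx": 0.92,"ty": -0.91,"tz": 0,"yaw": 0}
  ]
}}

```text
time: 3.23
eef_pos: [0.3689, -0.2559, 0.2317]
orientation: [3.141, -0.0, 0.335]
force: [0.2, -0.2, -0.3]
width: 0.085
finger_force: 0.0
```

Request:
{"name": "servo_tool", "arguments": {
  "series": [
    {"claw": -1,"tx": 0.92,"ty": -0.91,"tz": 0,"yaw": 0},
    {"claw": -1,"tx": 0.92,"ty": -0.91,"tz": 0,"yaw": 0},
    {"claw": -1,"tx": 0.92,"ty": -0.91,"tz": 0,"yaw": 0},
    {"claw": -1,"tx": 0.92,"ty": -0.91,"tz": 0,"yaw": 0},
    {"claw": -1,"tx": 0.92,"ty": -0.91,"tz": 0,"yaw": 0},
    {"claw": -1,"tx": 0.92,"ty": -0.91,"tz": 0,"yaw": 0},
    {"claw": -1,"tx": 0.92,"ty": -0.91,"tz": 0,"yaw": 0},
    {"claw": -1,"tx": 0.5,"ty": -0.5,"tz": 0,"yaw": 0},
    {"claw": -1,"tx": 0,"ty": 0,"tz": 0,"yaw": -0.69},
    {"claw": -1,"tx": 0,"ty": 0,"tz": 0,"yaw": 0}
  ]
}}

```text
time: 4.07
eef_pos: [0.4977, 0.0073, 0.2312]
orientation: [-3.141, -0.0, 0.396]
force: [0.6, -0.6, 0.4]
width: 0.0851
finger_force: 0.0
```

```bash
python3 - <<'E'
import numpy as np,cv2
t=np.load("t.npy");t=t[(t[:,2]>.056)&(t[:,2]<.092)]
f=t[(t[:,0]<.735)&(t[:,1]<-.15)];l=t[(t[:,0]>.735)&(t[:,1]>-.15)]
for n,q in(("front",f),("left",l)):
    print(n,len(q),cv2.fitLine(q[:,:2].astype(np.float32),cv2.DIST_HUBER,0,.001,.001).ravel(),q.min(0),q.max(0))
E
```

```text
front 108 [ 0.13986567 -0.9901705   0.72218084 -0.17158046] [ 0.71667038 -0.19378915  0.05618688] [ 0.73416201 -0.15018282  0.0919395 ]
left 99 [ 0.99318266  0.11656833  0.7503095  -0.13499907] [ 0.73506254 -0.14320065  0.05665965] [ 0.7831454  -0.12932012  0.0919294 ]
```

Request:
{"name": "servo_tool", "arguments": {
  "series": [
    {"claw": -1,"tx": 0.75,"ty": -0.62,"tz": 0,"yaw": 0},
    {"claw": -1,"tx": 0.75,"ty": -0.62,"tz": 0,"yaw": 0},
    {"claw": -1,"tx": 0.75,"ty": -0.62,"tz": 0,"yaw": 0},
    {"claw": -1,"tx": 0.65,"ty": -0.57,"tz": 0.3,"yaw": 0},
    {"claw": -1,"tx": 0,"ty": 0,"tz": 0.9,"yaw": 0},
    {"claw": -1,"tx": 0,"ty": 0,"tz": 0.95,"yaw": 0},
    {"claw": -1,"tx": 0,"ty": 0,"tz": 0.95,"yaw": 0},
    {"claw": -1,"tx": 0,"ty": 0,"tz": 0.95,"yaw": 0},
    {"claw": -1,"tx": 0,"ty": 0,"tz": 0.95,"yaw": 0},
    {"claw": -1,"tx": 0,"ty": 0,"tz": 0.9,"yaw": 0}
  ]
}}

```text
time: 4.9
eef_pos: [0.55, 0.1044, 0.0529]
orientation: [3.141, 0.0, 0.387]
force: [0.5, 1.2, 0.4]
width: 0.0855
finger_force: 0.0
```

```bash
python3 - <<'E'
from h import *
np.set_printoptions(precision=4,suppress=True)
s=env.read_state();print(s["time"],s["eef_pos"],s["orientation"])
c=env.capture("top");cv2.imwrite("pics/g1.png",cv2.resize(c["img"][130:290,180:380,::-1],None,fx=3.5,fy=3.5))
E
```

```text
4.9 [0.55   0.1044 0.0529] [3.1408 0.0004 0.3867]
```

View pics/g1.png

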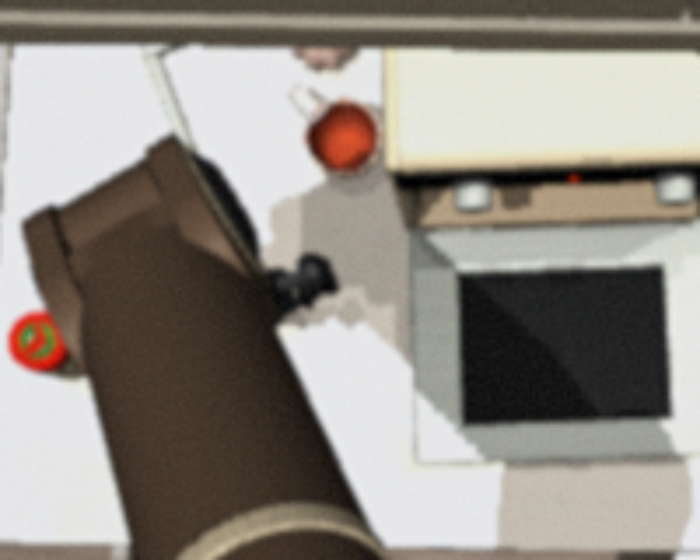

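The arm covers the hook and hides the fingers. The jar at about (38,342) and the cup at (342,135) are clear. I descend and grip.

Request:
{"name": "servo_tool", "arguments": {
  "series": [
    {"claw": -1,"tx": 0,"ty": -0.1,"tz": 0.8,"yaw": 0},
    {"claw": -1,"tx": 0,"ty": 0,"tz": 0.6,"yaw": 0},
    {"claw": -1,"tx": 0,"ty": 0,"tz": 0.25,"yaw": 0},
    {"claw": 1,"tx": 0,"ty": 0,"tz": 0,"yaw": 0},
    {"claw": 1,"tx": 0,"ty": 0,"tz": 0,"yaw": 0},
    {"claw": 1,"tx": 0,"ty": 0,"tz": 0,"yaw": 0},
    {"claw": 1,"tx": 0,"ty": 0,"tz": 0,"yaw": 0},
    {"claw": 1,"tx": 0,"ty": 0,"tz": 0,"yaw": 0},
    {"claw": 1,"tx": 0,"ty": 0,"tz": 0,"yaw": 0},
    {"claw": 1,"tx": 0,"ty": 0,"tz": 0,"yaw": 0}
  ]
}}

```text
time: 5.78
eef_pos: [0.5494, 0.1088, 0.0057]
orientation: [3.141, -0.001, 0.39]
force: [-0.3, -0.6, 6.5]
width: 0.0075
finger_force: 59.2
```

Request:
{"name": "servo_tool", "arguments": {
  "series": [
    {"claw": 1,"tx": 0,"ty": 0,"tz": -0.3,"yaw": 0},
    {"claw": 1,"tx": 0,"ty": 0,"tz": -0.6,"yaw": 0},
    {"claw": 1,"tx": 0,"ty": 0,"tz": -0.7,"yaw": 0},
    {"claw": 1,"tx": 0,"ty": 0,"tz": -0.7,"yaw": 0},
    {"claw": 1,"tx": 0,"ty": 0,"tz": -0.7,"yaw": 0},
    {"claw": 1,"tx": 0,"ty": 0,"tz": -0.5,"yaw": 0},
    {"claw": 1,"tx": 0,"ty": 0,"tz": -0.3,"yaw": 0},
    {"claw": 1,"tx": 0,"ty": 0,"tz": 0,"yaw": 0},
    {"claw": 1,"tx": 0,"ty": 0,"tz": 0,"yaw": 0},
    {"claw": 1,"tx": 0,"ty": 0,"tz": 0,"yaw": 0}
  ]
}}

```text
time: 6.62
eef_pos: [0.5483, 0.1085, 0.1178]
orientation: [-3.141, 0.002, 0.39]
force: [-0.1, 0.1, -2.3]
width: 0.0078
finger_force: 58.8
```

```bash
python3 - <<'E'
from h import *
np.set_printoptions(precision=4,suppress=True)
s=env.read_state();print(s["time"],s["eef_pos"],s["orientation"],s["width"],s["wrist_torque"])
c=env.capture("scene");cv2.imwrite("pics/g2.png",cv2.resize(c["img"][130:330,170:420,::-1],None,fx=3,fy=3))
for t in("hook_handle","hook_toe"):
    for r in env.mark_of(c,t)[:1]: print(t,r["p"],np.array(r["uv"]),p3(c,r["uv"]))
for r in env.regions_of(c,"hook_handle")[:1]:
    P=cloud(c,r["region"]);P=P[P[:,2]>.06];print(r["p"],len(P),P.min(0),P.max(0))
    e=np.array([np.cos(.39),np.sin(.39)]);q=(P[:,:2]-np.array(s["eef_pos"])[:2])@e
    for a in np.arange(-.2,.3,.04):
        m=abs(q-a)<.02
        if m.sum()>3: print("%.2f n%d z %.4f %.4f lat %.4f"%(a,m.sum(),*np.percentile(P[m,2],[50,95]),np.median((P[m,:2]-np.array(s["eef_pos"])[:2])@[-e[1],e[0]])))
E
```

```text
6.6167 [0.5483 0.1085 0.1178] [-3.1414  0.0016  0.39  ] 0.00784607044061259 [-0.02    0.0262 -0.0068]
hook_handle 0.93 [300.1 247.3] [0.4778 0.0867 0.1259]
hook_toe 0.85 [203.7 194.5] [0.865  0.129  0.0393]
0.55 1013 [0.4155 0.0517 0.1095] [0.7953 0.2064 0.2068]
-0.12 n136 z 0.1256 0.1293 lat 0.0048
-0.08 n169 z 0.1263 0.1292 lat 0.0058
-0.04 n154 z 0.1258 0.1292 lat 0.0061
0.00 n49 z 0.1262 0.2038 lat 0.0075
0.04 n54 z 0.1215 0.1255 lat 0.0046
0.08 n80 z 0.1221 0.1255 lat 0.0036
0.12 n75 z 0.1229 0.1254 lat 0.0037
0.16 n65 z 0.1223 0.1256 lat 0.0034
0.20 n63 z 0.1222 0.1257 lat 0.0043
0.24 n166 z 0.1229 0.1275 lat -0.0206
```

View pics/g2.png

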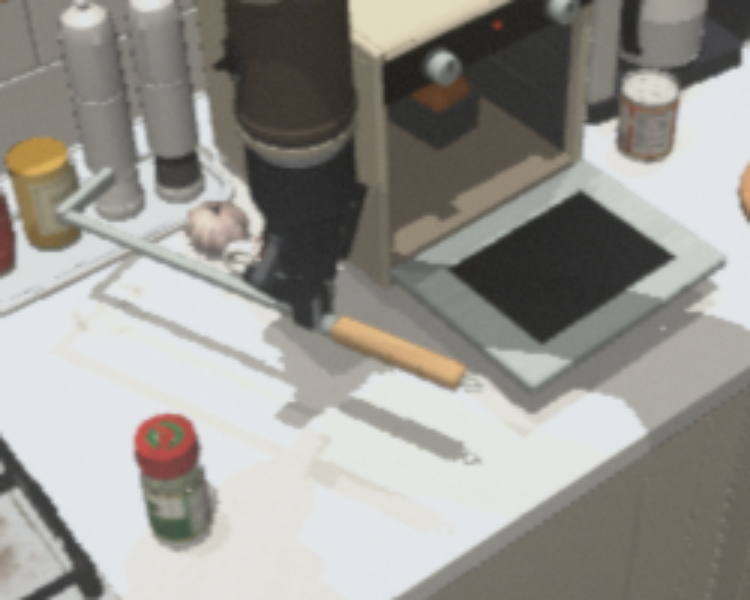

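The hook is held level, its foot at about crop (85,200) and handle at (400,350). I draw it back, turn it square to the oven and line it up with the left corridor.

Request:
{"name": "servo_tool", "arguments": {
  "series": [
    {"claw": 1,"tx": -0.4,"ty": 0,"tz": 0,"yaw": 0},
    {"claw": 1,"tx": -0.8,"ty": -0.1,"tz": 0,"yaw": 0},
    {"claw": 1,"tx": -0.8,"ty": -0.1,"tz": 0,"yaw": 0},
    {"claw": 1,"tx": -0.8,"ty": -0.1,"tz": 0,"yaw": 0},
    {"claw": 1,"tx": -0.8,"ty": -0.1,"tz": 0,"yaw": 0},
    {"claw": 1,"tx": -0.8,"ty": -0.1,"tz": 0,"yaw": 0},
    {"claw": 1,"tx": -0.8,"ty": 0,"tz": 0,"yaw": 0},
    {"claw": 1,"tx": -0.7,"ty": 0,"tz": 0,"yaw": 0},
    {"claw": 1,"tx": -0.3,"ty": 0,"tz": 0,"yaw": 0},
    {"claw": 1,"tx": 0,"ty": 0,"tz": 0,"yaw": 0}
  ]
}}

```text
time: 7.65
eef_pos: [0.3696, 0.051, 0.1186]
orientation: [3.141, 0.002, 0.389]
force: [-0.2, -0.2, -1.4]
width: 0.0079
finger_force: 58.8
```

Request:
{"name": "servo_tool", "arguments": {
  "series": [
    {"claw": 1,"tx": 0,"ty": 0,"tz": 0,"yaw": 0.4},
    {"claw": 1,"tx": 0,"ty": 0,"tz": 0,"yaw": 0.8},
    {"claw": 1,"tx": 0,"ty": 0,"tz": 0,"yaw": 0.8},
    {"claw": 1,"tx": 0,"ty": 0,"tz": 0,"yaw": 0.8},
    {"claw": 1,"tx": 0,"ty": 0.3,"tz": 0,"yaw": 0.8},
    {"claw": 1,"tx": 0,"ty": 0.6,"tz": 0,"yaw": 0.6},
    {"claw": 1,"tx": 0,"ty": 0.7,"tz": 0,"yaw": 0},
    {"claw": 1,"tx": 0,"ty": 0.7,"tz": 0,"yaw": 0},
    {"claw": 1,"tx": 0,"ty": 0.5,"tz": 0,"yaw": 0},
    {"claw": 1,"tx": 0,"ty": 0.3,"tz": 0,"yaw": 0}
  ]
}}

```text
time: 8.48
eef_pos: [0.3782, -0.0394, 0.1182]
orientation: [-3.14, 0.002, 0.062]
force: [-3.7, 12.1, -1.0]
width: 0.0078
finger_force: 138.1
```

```bash
cat >> h.py <<'E'
M=np.array([.631,-.129]);W=.047
def oven(p):
    d=np.array(p)[...,:2]-M;return np.stack([d@[np.cos(W),np.sin(W)],d@[-np.sin(W),np.cos(W)]],-1)
E
python3 - <<'E'
from h import *
np.set_printoptions(precision=4,suppress=True)
s=env.read_state();E=oven(s["eef_pos"]);print(s["time"],s["eef_pos"],s["orientation"],"oven",E)
for n in("top","scene"):
    c=env.capture(n)
    for r in env.regions_of(c,"hook_handle")[:1]:
        P=cloud(c,r["region"]);P=P[(P[:,2]>.095)&(P[:,2]<.14)];q=oven(P);print(n,len(P),q.min(0),q.max(0))
        for a in np.arange(-.42,0,.03):
            m=abs(q[:,0]-a)<.015
            if m.sum()>3:print("%.2f n%d y %.4f %.4f %.4f z %.4f"%(a,m.sum(),*np.percentile(q[m,1],[5,50,95]),np.median(P[m,2])))
    if n=="top":cv2.imwrite("pics/g3.png",cv2.resize(c["img"][130:290,180:420,::-1],None,fx=3,fy=3))
E
```

```text
8.4833 [ 0.3782 -0.0394  0.1182] [-3.1403  0.0021  0.0625] oven [-0.2483  0.1014]
top 427 [-0.208   0.1107] [0.0035 0.1813]
-0.21 n25 y 0.1114 0.1156 0.1223 z 0.1246
-0.18 n52 y 0.1177 0.1237 0.1297 z 0.1251
-0.15 n46 y 0.1268 0.1340 0.1389 z 0.1254
-0.12 n49 y 0.1372 0.1433 0.1505 z 0.1251
-0.09 n51 y 0.1466 0.1527 0.1598 z 0.1256
-0.06 n50 y 0.1569 0.1642 0.1696 z 0.1248
-0.03 n67 y 0.1616 0.1714 0.1795 z 0.1262
scene 1142 [-0.3855  0.056 ] [0.0258 0.1856]
-0.39 n11 y 0.0564 0.0606 0.0643 z 0.1201
-0.36 n132 y 0.0611 0.0721 0.0798 z 0.1262
-0.33 n146 y 0.0682 0.0815 0.0889 z 0.1259
-0.30 n143 y 0.0771 0.0913 0.0993 z 0.1267
-0.27 n113 y 0.0878 0.1000 0.1060 z 0.1260
-0.24 n16 y 0.1087 0.1126 0.1153 z 0.1222
-0.21 n73 y 0.1100 0.1175 0.1241 z 0.1235
-0.18 n70 y 0.1195 0.1274 0.1336 z 0.1232
-0.15 n67 y 0.1300 0.1372 0.1435 z 0.1234
-0.12 n68 y 0.1394 0.1471 0.1540 z 0.1235
-0.09 n65 y 0.1491 0.1570 0.1634 z 0.1231
-0.06 n63 y 0.1589 0.1668 0.1727 z 0.1237
-0.03 n93 y 0.1571 0.1747 0.1824 z 0.1238
```

View pics/g3.png

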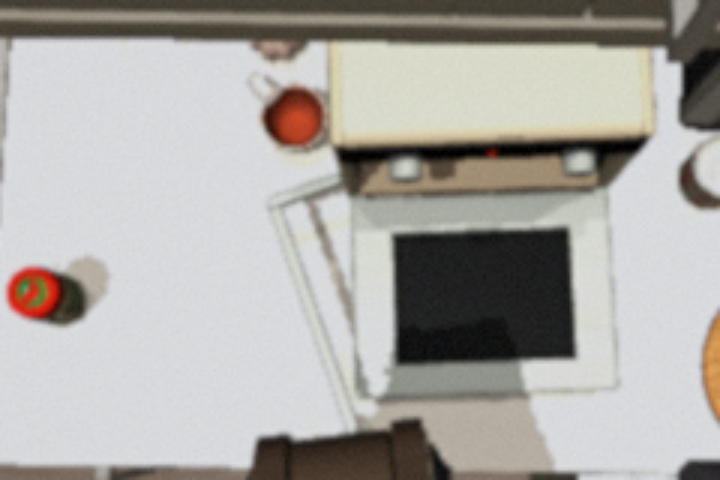

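The foot caught the oven's left front corner at about crop (340,183) and twisted the hook in the grip. I back off to the left and rear.

Request:
{"name": "servo_tool", "arguments": {
  "series": [
    {"claw": 1,"tx": 0,"ty": -0.6,"tz": 0,"yaw": 0},
    {"claw": 1,"tx": 0,"ty": -0.6,"tz": 0,"yaw": 0},
    {"claw": 1,"tx": -0.3,"ty": 0,"tz": 0,"yaw": 0},
    {"claw": 1,"tx": -0.3,"ty": 0,"tz": 0,"yaw": 0},
    {"claw": 1,"tx": 0,"ty": 0,"tz": 0,"yaw": 0},
    {"claw": 1,"tx": 0,"ty": 0,"tz": 0,"yaw": 0},
    {"claw": 1,"tx": 0,"ty": 0,"tz": 0,"yaw": 0},
    {"claw": 1,"tx": 0,"ty": 0,"tz": 0,"yaw": 0},
    {"claw": 1,"tx": 0,"ty": 0,"tz": 0,"yaw": 0},
    {"claw": 1,"tx": 0,"ty": 0,"tz": 0,"yaw": 0}
  ]
}}

```text
time: 9.52
eef_pos: [0.3585, -0.0059, 0.1188]
orientation: [-3.142, -0.0, 0.053]
force: [0.3, -0.1, -1.0]
width: 0.0071
finger_force: 69.3
```

```bash
cat > hk.py <<'E'
from h import *
np.set_printoptions(precision=4,suppress=True)
s=env.read_state();print(s["time"],s["eef_pos"],s["orientation"],"oven",oven(s["eef_pos"]),s["width"],s["finger_force"],s["force"])
c=env.capture("scene")
zl=s["eef_pos"][2]
for r in env.regions_of(c,"hook_handle")[:1]:
    P=cloud(c,r["region"]);P=P[(P[:,2]>zl-.015)&(P[:,2]<zl+.02)];q=oven(P)
    l=cv2.fitLine(q.astype(np.float32),cv2.DIST_HUBER,0,.001,.001).ravel();l=l if l[0]>0 else -l*[1,1,-1,-1]
    u=(q-oven(s["eef_pos"]))@l[:2];d=(q-oven(s["eef_pos"]))@[-l[1],l[0]]
    print(len(P),"hook yaw in oven",np.arctan2(l[1],l[0]),"min",q.min(0),"max",q.max(0),"u",np.percentile(u,[.5,99.5]),"z front/back",np.median(P[u>.15,2]),np.median(P[u<-.04,2]))
    print("lat front/back",np.median(d[(u>.1)&(u<.2)]),np.median(d[u<-.05]))
E
python3 hk.py
```

```text
9.5167 [ 0.3585 -0.0059  0.1188] [-3.1415 -0.0002  0.0533] oven [-0.2664  0.1357] 0.0071419409524610435 69.33720588684082 [ 0.2884 -0.1296 -1.0078]
1036 hook yaw in oven -0.004662348 min [-0.41    0.0786] max [-0.0019  0.1475] u [-0.1396  0.2462] z front/back 0.12394134828817471 0.12726204309061867
lat front/back 0.004626059592437231 0.003471065715647135
```

The grip is compliant and the hook has sprung back square. Now I shift right and lower to deck height.

Request:
{"name": "servo_tool", "arguments": {
  "series": [
    {"claw": 1,"tx": -0.25,"ty": 0.3,"tz": 0,"yaw": 0},
    {"claw": 1,"tx": 0,"ty": 0.6,"tz": 0,"yaw": 0},
    {"claw": 1,"tx": 0,"ty": 0.6,"tz": 0,"yaw": 0},
    {"claw": 1,"tx": 0,"ty": 0.5,"tz": 0,"yaw": 0},
    {"claw": 1,"tx": 0,"ty": 0.3,"tz": 0.3,"yaw": 0},
    {"claw": 1,"tx": 0,"ty": 0,"tz": 0.6,"yaw": 0},
    {"claw": 1,"tx": 0,"ty": 0,"tz": 0.5,"yaw": 0},
    {"claw": 1,"tx": 0,"ty": 0,"tz": 0.3,"yaw": 0},
    {"claw": 1,"tx": 0,"ty": 0,"tz": 0.2,"yaw": 0},
    {"claw": 1,"tx": 0,"ty": 0,"tz": 0,"yaw": 0}
  ]
}}

```text
time: 10.45
eef_pos: [0.3536, -0.0746, 0.0605]
orientation: [-3.141, 0.002, 0.054]
force: [-0.2, 0.6, -1.2]
width: 0.0076
finger_force: 69.3
```

```bash
python3 hk.py
```

```text
10.45 [ 0.3536 -0.0746  0.0605] [-3.1406  0.0024  0.0543] oven [-0.2745  0.0673] 0.0075608382753141355 69.31526899337769 [-0.2492  0.6008 -1.235 ]
68 hook yaw in oven -0.11476616 min [-0.0054 -0.2002] max [ 0.0276 -0.1851] u [0.2969 0.3304] z front/back 0.06087525696677365 nan
lat front/back nan nan
  return _methods._mean(a, axis=axis, dtype=dtype,
  ret = ret.dtype.type(ret / rcount)
```

Request:
{"name": "servo_tool", "arguments": {
  "series": [
    {"claw": 1,"tx": 0.4,"ty": 0,"tz": 0,"yaw": 0},
    {"claw": 1,"tx": 0.7,"ty": 0,"tz": 0,"yaw": 0},
    {"claw": 1,"tx": 0.7,"ty": 0,"tz": 0,"yaw": 0},
    {"claw": 1,"tx": 0.7,"ty": 0,"tz": 0,"yaw": 0},
    {"claw": 1,"tx": 0.7,"ty": 0,"tz": 0,"yaw": 0},
    {"claw": 1,"tx": 0.7,"ty": 0,"tz": 0,"yaw": 0},
    {"claw": 1,"tx": 0.7,"ty": 0,"tz": 0,"yaw": 0},
    {"claw": 1,"tx": 0.6,"ty": 0,"tz": 0,"yaw": 0},
    {"claw": 1,"tx": 0.4,"ty": 0,"tz": 0,"yaw": 0},
    {"claw": 1,"tx": 0,"ty": 0,"tz": 0,"yaw": 0}
  ]
}}

```text
time: 11.38
eef_pos: [0.5263, -0.0654, 0.0627]
orientation: [-3.141, -0.004, 0.054]
force: [1.1, 0.2, -1.3]
width: 0.007
finger_force: 69.3
```

```bash
python3 - <<'E'
from h import *
np.set_printoptions(precision=4,suppress=True)
s=env.read_state();print(s["time"],s["eef_pos"],s["orientation"],"oven",oven(s["eef_pos"]),s["force"],s["finger_force"])
c=env.capture("scene");P=cloud(c,np.ones((400,640),bool));q=oven(P);z=P[:,2]
m=(q[:,0]>-.28)&(q[:,0]<.24)&(q[:,1]>.0)&(q[:,1]<.095)&(z>.056)&(z<.08)
for a in np.arange(-.26,.22,.03):
    k=m&(abs(q[:,0]-a)<.015)
    if k.sum()>3: print("%.2f n%d y %s z %s"%(a,k.sum(),np.percentile(q[k,1],[5,50,95]),np.percentile(z[k],[50,95])))
print(q[m&(q[:,0]<-.1)].min(0))
cv2.imwrite("pics/g4.png",cv2.resize(c["img"][130:290,220:420,::-1],None,fx=3.5,fy=3.5))
E
```

```text
11.3833 [ 0.5263 -0.0654  0.0627] [-3.1414 -0.0043  0.0544] oven [-0.1016  0.0685] [ 1.0676  0.2019 -1.3165] 69.31451797485352
-0.23 n84 y [0.0604 0.0711 0.0778] z [0.0682 0.0738]
-0.20 n101 y [0.0602 0.0732 0.0783] z [0.0708 0.0739]
-0.17 n100 y [0.0619 0.0742 0.0784] z [0.0709 0.0744]
-0.14 n95 y [0.062  0.0737 0.079 ] z [0.0707 0.0738]
-0.11 n81 y [0.0615 0.0754 0.086 ] z [0.0725 0.0791]
-0.08 n12 y [0.0718 0.0736 0.0847] z [0.0653 0.0746]
-0.05 n17 y [0.0727 0.0741 0.0752] z [0.0649 0.0688]
-0.02 n28 y [0.0666 0.0731 0.077 ] z [0.0673 0.0711]
0.01 n46 y [0.0678 0.0726 0.0753] z [0.0674 0.0721]
0.04 n31 y [0.0666 0.0728 0.0756] z [0.0683 0.0712]
[-0.2435  0.0527]
```

View pics/g4.png

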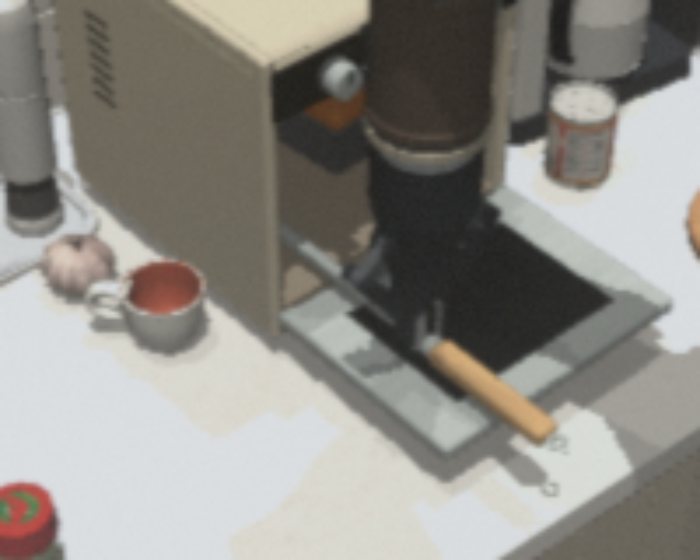

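The hook lies parallel along the oven's left side, handle at about crop (495,390), with the cup and can untouched. I set it down, release, slide back and regrip on the handle.

Request:
{"name": "servo_tool", "arguments": {
  "series": [
    {"claw": 1,"tx": 0,"ty": 0,"tz": 0.15,"yaw": 0},
    {"claw": 1,"tx": 0,"ty": 0,"tz": 0.12,"yaw": 0},
    {"claw": -1,"tx": 0,"ty": 0,"tz": 0,"yaw": 0},
    {"claw": -1,"tx": 0,"ty": 0,"tz": 0,"yaw": 0},
    {"claw": -1,"tx": 0,"ty": 0,"tz": 0,"yaw": 0},
    {"claw": -1,"tx": -0.4,"ty": -0.13,"tz": 0,"yaw": 0},
    {"claw": -1,"tx": -0.8,"ty": 0,"tz": 0,"yaw": 0},
    {"claw": -1,"tx": -0.8,"ty": 0,"tz": 0,"yaw": 0},
    {"claw": -1,"tx": -0.6,"ty": 0,"tz": 0,"yaw": 0},
    {"claw": -1,"tx": -0.2,"ty": 0,"tz": 0,"yaw": 0}
  ]
}}

```text
time: 12.27
eef_pos: [0.435, -0.067, 0.0537]
orientation: [3.141, 0.002, 0.054]
force: [-0.1, -0.2, -0.1]
width: 0.0851
finger_force: 0.0
```

Request:
{"name": "servo_tool", "arguments": {
  "series": [
    {"claw": 1,"tx": 0,"ty": 0,"tz": 0,"yaw": 0},
    {"claw": 1,"tx": 0,"ty": 0,"tz": 0,"yaw": 0},
    {"claw": 1,"tx": 0,"ty": 0,"tz": 0,"yaw": 0},
    {"claw": 1,"tx": 0,"ty": 0,"tz": 0,"yaw": 0},
    {"claw": 1,"tx": 0,"ty": 0,"tz": 0,"yaw": 0},
    {"claw": 1,"tx": 0,"ty": 0,"tz": 0,"yaw": 0},
    {"claw": 1,"tx": 0,"ty": 0,"tz": -0.1,"yaw": 0},
    {"claw": 1,"tx": 0,"ty": 0,"tz": -0.1,"yaw": 0},
    {"claw": 1,"tx": 0,"ty": 0,"tz": 0,"yaw": 0},
    {"claw": 1,"tx": 0,"ty": 0,"tz": 0,"yaw": 0}
  ]
}}

```text
time: 13.1
eef_pos: [0.4381, -0.0666, 0.0598]
orientation: [3.142, -0.0, 0.054]
force: [0.0, 0.7, -1.1]
width: 0.0183
finger_force: 58.6
```

```bash
cat > b.py <<'E'
from h import *
np.set_printoptions(precision=4,suppress=True)
s=env.read_state();print(s["time"],s["eef_pos"],s["orientation"],"oven",oven(s["eef_pos"]),s["force"],s["width"],s["finger_force"])
c=env.capture("scene");P=cloud(c,np.ones((400,640),bool));q=oven(P);z=P[:,2]
e=oven(s["eef_pos"])
m=(q[:,0]>-.35)&(q[:,0]<.24)&(abs(q[:,1]-e[1])<.02)&(z>.054)&(z<.08)
for a in np.arange(-.32,.22,.03):
    k=m&(abs(q[:,0]-a)<.015)
    if k.sum()>3: print("%.2f n%d y %s z %s"%(a,k.sum(),np.percentile(q[k,1],[5,50,95]),np.percentile(z[k],[50,95])))
k=m&(z<.12)&(q[:,0]<e[0]);print("tail",q[k,0].min())
for r in env.mark_of(c,"tin_mid")[:1]: print("tin",r["p"],r["uv"],oven(p3(c,r["uv"],.071)))
E
python3 b.py
```

```text
13.1 [ 0.4381 -0.0666  0.0598] [ 3.1416 -0.      0.054 ] oven [-0.1897  0.0714] [ 0.0085  0.6658 -1.133 ] 0.018270370751315948 58.60461473464966
-0.26 n9 y [0.0678 0.0726 0.0759] z [0.0609 0.0622]
-0.23 n93 y [0.0643 0.0753 0.082 ] z [0.0656 0.07  ]
-0.20 n117 y [0.0594 0.0728 0.0885] z [0.068  0.0775]
-0.17 n13 y [0.0721 0.0819 0.0831] z [0.0633 0.0679]
-0.14 n24 y [0.0795 0.0816 0.083 ] z [0.0616 0.0671]
-0.11 n40 y [0.0688 0.0759 0.0808] z [0.0627 0.0666]
-0.08 n45 y [0.0678 0.0745 0.078 ] z [0.0633 0.0672]
-0.05 n47 y [0.0679 0.0746 0.0775] z [0.0633 0.0658]
-0.02 n44 y [0.0679 0.0753 0.0782] z [0.0629 0.0655]
0.01 n44 y [0.0683 0.0752 0.0775] z [0.0631 0.0656]
0.04 n27 y [0.0679 0.0741 0.0761] z [0.0622 0.0661]
tail -0.2530230740393242
tin 0.82 [306.0, 162.2] [ 0.1452 -0.0306]
```

Request:
{"name": "servo_tool", "arguments": {
  "series": [
    {"claw": 1,"tx": 0.3,"ty": 0,"tz": 0,"yaw": 0},
    {"claw": 1,"tx": 0.5,"ty": 0,"tz": 0,"yaw": 0},
    {"claw": 1,"tx": 0.5,"ty": 0,"tz": 0,"yaw": 0},
    {"claw": 1,"tx": 0.5,"ty": 0,"tz": 0,"yaw": 0},
    {"claw": 1,"tx": 0.5,"ty": 0,"tz": 0,"yaw": 0},
    {"claw": 1,"tx": 0.4,"ty": 0,"tz": 0,"yaw": 0},
    {"claw": 1,"tx": 0.25,"ty": 0,"tz": 0,"yaw": 0},
    {"claw": 1,"tx": 0.15,"ty": 0,"tz": 0,"yaw": 0},
    {"claw": 1,"tx": 0,"ty": 0,"tz": 0,"yaw": 0},
    {"claw": 1,"tx": 0,"ty": 0,"tz": 0,"yaw": 0}
  ]
}}

```text
time: 14.03
eef_pos: [0.5305, -0.0616, 0.0594]
orientation: [-3.142, 0.001, 0.054]
force: [0.5, -0.0, -1.7]
width: 0.0183
finger_force: 58.6
```

```bash
python3 b.py
```

```text
14.0333 [ 0.5305 -0.0616  0.0594] [-3.1416  0.0009  0.054 ] oven [-0.0972  0.072 ] [ 0.5013 -0.0084 -1.7285] 0.0183022400515121 58.615325689315796
-0.17 n5 y [0.0712 0.0736 0.0779] z [0.0611 0.0631]
-0.14 n82 y [0.0666 0.076  0.0826] z [0.0645 0.0695]
-0.11 n117 y [0.06   0.0737 0.0883] z [0.0674 0.0783]
-0.08 n14 y [0.0608 0.0721 0.0873] z [0.0672 0.0773]
-0.05 n19 y [0.0804 0.0821 0.0839] z [0.0608 0.0642]
-0.02 n19 y [0.0746 0.077  0.0803] z [0.0603 0.066 ]
0.01 n44 y [0.0675 0.0757 0.0783] z [0.0625 0.0665]
0.04 n27 y [0.0685 0.0754 0.078 ] z [0.0626 0.0654]
tail -0.1612096003398967
tin 0.9 [307.6, 164.3] [ 0.1346 -0.0278]
```

Request:
{"name": "servo_tool", "arguments": {
  "series": [
    {"claw": 1,"tx": 0.25,"ty": 0,"tz": 0,"yaw": 0},
    {"claw": 1,"tx": 0,"ty": 0.25,"tz": 0,"yaw": 0},
    {"claw": 1,"tx": 0,"ty": 0.4,"tz": 0,"yaw": 0},
    {"claw": 1,"tx": 0,"ty": 0.4,"tz": 0,"yaw": 0},
    {"claw": 1,"tx": 0,"ty": 0.4,"tz": 0,"yaw": 0},
    {"claw": 1,"tx": 0,"ty": 0.35,"tz": 0,"yaw": 0},
    {"claw": 1,"tx": 0,"ty": 0.25,"tz": 0,"yaw": 0},
    {"claw": 1,"tx": 0,"ty": 0.1,"tz": 0,"yaw": 0},
    {"claw": 1,"tx": 0,"ty": 0,"tz": 0.1,"yaw": 0},
    {"claw": 1,"tx": 0,"ty": 0,"tz": 0,"yaw": 0}
  ]
}}

```text
time: 14.97
eef_pos: [0.5417, -0.1254, 0.0562]
orientation: [-3.141, 0.001, 0.054]
force: [0.4, -0.1, -1.4]
width: 0.0179
finger_force: 58.7
```

```bash
python3 b.py; python3 - <<'E'
from h import *
c=env.capture("scene");cv2.imwrite("pics/g5.png",cv2.resize(c["img"][130:290,240:420,::-1],None,fx=3.7,fy=3.7))
E
```

```text
14.9667 [ 0.5417 -0.1254  0.0562] [-3.1411  0.0005  0.0538] oven [-0.0891  0.0078] [ 0.4376 -0.0885 -1.3821] 0.017857908101344924 58.659709095954895
-0.14 n50 y [0.0023 0.0109 0.0185] z [0.0603 0.0654]
-0.11 n120 y [-0.0044  0.0138  0.0237] z [0.0643 0.076 ]
-0.08 n32 y [-0.0023 -0.0005  0.0273] z [0.0665 0.0777]
-0.05 n27 y [0.0155 0.0171 0.0191] z [0.0599 0.0631]
-0.02 n32 y [0.0101 0.0136 0.0193] z [0.0603 0.0635]
0.01 n38 y [0.0063 0.011  0.0148] z [0.0604 0.064 ]
0.04 n37 y [0.0031 0.0116 0.0147] z [0.0595 0.0627]
0.07 n34 y [0.0046 0.0107 0.0142] z [0.0602 0.0636]
0.10 n43 y [-0.012   0.009   0.0139] z [0.0612 0.0778]
0.13 n57 y [-0.0118 -0.0101  0.0117] z [0.0631 0.0785]
0.16 n9 y [-0.012  -0.0102 -0.0093] z [0.0622 0.0698]
tail -0.15267224014162153
tin 0.81 [308.2, 163.1] [ 0.1379 -0.0327]
```

View pics/g5.png

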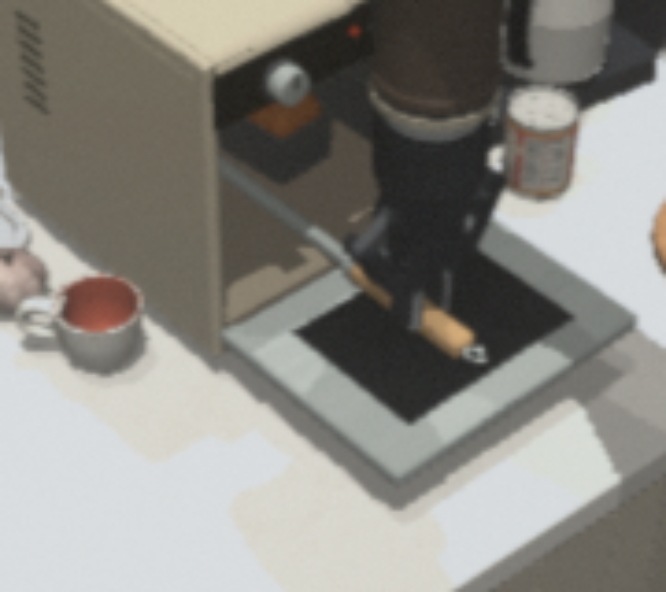

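The bar runs beside the tin on its left, from about crop (230,165) to (340,250), with a gap of about 15 mm to the tin. I shift a little closer, then pull.

Request:
{"name": "servo_tool", "arguments": {
  "series": [
    {"claw": 1,"tx": 0,"ty": 0.15,"tz": 0,"yaw": 0},
    {"claw": 1,"tx": 0,"ty": 0.1,"tz": 0,"yaw": 0},
    {"claw": 1,"tx": -0.2,"ty": 0,"tz": 0,"yaw": 0},
    {"claw": 1,"tx": -0.3,"ty": 0,"tz": 0,"yaw": 0},
    {"claw": 1,"tx": -0.3,"ty": 0,"tz": 0,"yaw": 0},
    {"claw": 1,"tx": -0.3,"ty": 0,"tz": 0,"yaw": 0},
    {"claw": 1,"tx": -0.3,"ty": 0,"tz": 0,"yaw": 0},
    {"claw": 1,"tx": -0.3,"ty": 0,"tz": 0,"yaw": 0},
    {"claw": 1,"tx": -0.3,"ty": 0,"tz": 0,"yaw": 0},
    {"claw": 1,"tx": 0,"ty": 0,"tz": 0,"yaw": 0}
  ]
}}

```text
time: 15.95
eef_pos: [0.4799, -0.1367, 0.0566]
orientation: [3.141, 0.002, 0.053]
force: [-0.6, 0.4, -1.1]
width: 0.0183
finger_force: 58.8
```

```bash
python3 b.py
```

```text
15.95 [ 0.4799 -0.1367  0.0566] [3.1414 0.0022 0.0533] oven [-0.1513 -0.0006] [-0.5748  0.4158 -1.0645] 0.018272490971950883 58.76570641994476
-0.20 n61 y [-0.0054  0.002   0.0103] z [0.0601 0.0655]
-0.17 n127 y [-0.0133  0.0039  0.0153] z [0.0648 0.077 ]
-0.14 n26 y [-0.0118 -0.0078  0.0119] z [0.0649 0.0793]
-0.11 n33 y [0.0066 0.0092 0.0112] z [0.0599 0.0646]
-0.08 n39 y [-0.0035  0.0043  0.0093] z [0.0606 0.0642]
-0.05 n43 y [-0.0027  0.0032  0.0065] z [0.0601 0.0637]
-0.02 n40 y [-0.0035  0.0024  0.0064] z [0.0602 0.0636]
0.01 n38 y [-0.0025  0.0028  0.0066] z [0.0595 0.0642]
0.04 n48 y [-0.0172  0.0002  0.006 ] z [0.0606 0.0754]
0.07 n95 y [-0.0156 -0.0058  0.0054] z [0.0617 0.0775]
0.10 n79 y [-0.0077 -0.0047  0.0062] z [0.0617 0.0779]
0.13 n63 y [-0.0082 -0.0047  0.0047] z [0.0622 0.0785]
0.16 n4 y [-0.0086 -0.0064 -0.005 ] z [0.0639 0.0682]
tail -0.21402710403741196
tin 0.77 [313.7, 166.0] [ 0.1174 -0.0358]
```

The tin is coming. I keep pulling.

Request:
{"name": "servo_tool", "arguments": {
  "series": [
    {"claw": 1,"tx": -0.25,"ty": 0,"tz": 0,"yaw": 0},
    {"claw": 1,"tx": -0.35,"ty": 0,"tz": 0,"yaw": 0},
    {"claw": 1,"tx": -0.35,"ty": 0,"tz": 0,"yaw": 0},
    {"claw": 1,"tx": -0.35,"ty": 0,"tz": 0,"yaw": 0},
    {"claw": 1,"tx": -0.35,"ty": 0,"tz": 0,"yaw": 0},
    {"claw": 1,"tx": -0.35,"ty": 0,"tz": 0,"yaw": 0},
    {"claw": 1,"tx": -0.35,"ty": 0,"tz": 0,"yaw": 0},
    {"claw": 1,"tx": -0.35,"ty": 0,"tz": 0,"yaw": 0},
    {"claw": 1,"tx": -0.25,"ty": 0,"tz": 0.1,"yaw": 0},
    {"claw": 1,"tx": 0,"ty": 0,"tz": 0,"yaw": 0}
  ]
}}

```text
time: 16.88
eef_pos: [0.3918, -0.1414, 0.0534]
orientation: [3.141, 0.002, 0.053]
force: [-2.4, -0.1, 3.4]
width: 0.018
finger_force: 59.3
```

```bash
python3 b.py
```

```text
16.8833 [ 0.3918 -0.1414  0.0534] [3.1415 0.002  0.0532] oven [-0.2396 -0.0011] [-2.4422 -0.1437  3.4034] 0.017973424099849717 59.327205419540405
-0.29 n49 y [-0.0062  0.0013  0.0088] z [0.0595 0.063 ]
-0.26 n135 y [-0.0121  0.0029  0.0158] z [0.062  0.0762]
-0.23 n26 y [-0.0125 -0.0087  0.0094] z [0.0619 0.0765]
-0.20 n30 y [0.0054 0.0087 0.0118] z [0.0592 0.0634]
-0.17 n46 y [-0.0017  0.0037  0.009 ] z [0.0602 0.0633]
-0.14 n42 y [-0.0047  0.0012  0.0062] z [0.0592 0.0617]
-0.11 n43 y [-0.0051  0.0024  0.0046] z [0.0588 0.0624]
-0.08 n41 y [-0.0039  0.0017  0.006 ] z [0.0588 0.0624]
-0.05 n43 y [-0.0101  0.0011  0.0053] z [0.0596 0.0645]
-0.02 n114 y [-0.0177 -0.0071  0.0044] z [0.0623 0.0787]
0.01 n86 y [-0.0094 -0.0059  0.0049] z [0.0615 0.0773]
0.04 n80 y [-0.0092 -0.0041  0.0054] z [0.0619 0.0773]
0.07 n76 y [-0.0098 -0.0046  0.0048] z [0.0617 0.077 ]
0.10 n7 y [-0.0142 -0.0023  0.0038] z [0.0625 0.0645]
tail -0.3018869335626739
tin 0.55 [335.6, 182.0] [ 0.0244 -0.0347]
```

Request:
{"name": "servo_tool", "arguments": {
  "series": [
    {"claw": -1,"tx": 0,"ty": 0,"tz": 0,"yaw": 0},
    {"claw": -1,"tx": 0,"ty": 0,"tz": 0,"yaw": 0},
    {"claw": -1,"tx": 0,"ty": 0,"tz": -0.05,"yaw": 0},
    {"claw": -1,"tx": 0.4,"ty": -0.1,"tz": 0,"yaw": 0},
    {"claw": -1,"tx": 0.8,"ty": 0,"tz": 0,"yaw": 0},
    {"claw": -1,"tx": 0.8,"ty": 0,"tz": 0,"yaw": 0},
    {"claw": -1,"tx": 0.8,"ty": 0,"tz": 0,"yaw": 0},
    {"claw": -1,"tx": 0.5,"ty": 0,"tz": 0,"yaw": 0},
    {"claw": -1,"tx": 0.2,"ty": 0,"tz": 0,"yaw": 0},
    {"claw": -1,"tx": 0,"ty": 0,"tz": 0,"yaw": 0}
  ]
}}

```text
time: 17.82
eef_pos: [0.5006, -0.1316, 0.055]
orientation: [-3.141, -0.001, 0.055]
force: [-0.6, -0.1, 0.2]
width: 0.0855
finger_force: 0.0
```

Request:
{"name": "servo_tool", "arguments": {
  "series": [
    {"claw": 1,"tx": 0,"ty": 0,"tz": 0,"yaw": 0},
    {"claw": 1,"tx": 0,"ty": 0,"tz": 0,"yaw": 0},
    {"claw": 1,"tx": 0,"ty": 0,"tz": 0,"yaw": 0},
    {"claw": 1,"tx": 0,"ty": 0,"tz": 0,"yaw": 0},
    {"claw": 1,"tx": 0,"ty": 0,"tz": 0,"yaw": 0},
    {"claw": 1,"tx": 0,"ty": 0,"tz": 0,"yaw": 0},
    {"claw": 1,"tx": 0,"ty": 0,"tz": 0,"yaw": 0},
    {"claw": 1,"tx": 0,"ty": 0,"tz": -0.05,"yaw": 0},
    {"claw": 1,"tx": 0,"ty": 0,"tz": 0,"yaw": 0},
    {"claw": 1,"tx": 0,"ty": 0,"tz": 0,"yaw": 0}
  ]
}}

```text
time: 18.65
eef_pos: [0.4987, -0.1324, 0.0567]
orientation: [-3.142, 0.0, 0.054]
force: [-0.1, 0.6, -0.5]
width: 0.0074
finger_force: 58.6
```

```bash
python3 b.py
```

```text
18.65 [ 0.4987 -0.1324  0.0567] [-3.1415  0.      0.054 ] oven [-0.1323  0.0028] [-0.134   0.6224 -0.4811] 0.0074448372532733885 58.613253235816956
-0.29 n51 y [-0.0036  0.0044  0.012 ] z [0.0595 0.0644]
-0.26 n95 y [-0.0049  0.0065  0.0126] z [0.0624 0.0654]
-0.23 n88 y [-0.0042  0.0079  0.0128] z [0.0621 0.0652]
-0.20 n92 y [-0.0038  0.0068  0.0134] z [0.0621 0.0648]
-0.17 n62 y [-0.0031  0.0066  0.0127] z [0.0617 0.065 ]
-0.14 n94 y [-0.0058  0.008   0.0206] z [0.0674 0.0777]
-0.11 n19 y [0.0031 0.0077 0.0109] z [0.0588 0.0613]
-0.08 n36 y [0.0028 0.0071 0.0098] z [0.0589 0.0623]
-0.05 n43 y [0.0012 0.0074 0.0104] z [0.0604 0.0632]
-0.02 n110 y [-0.0134 -0.007   0.0103] z [0.063  0.0772]
0.01 n91 y [-0.0099 -0.0064  0.0102] z [0.0629 0.0771]
0.04 n85 y [-0.0097 -0.0053  0.0102] z [0.062  0.0764]
0.07 n83 y [-0.0092 -0.0046  0.0103] z [0.0616 0.0757]
0.10 n16 y [-0.0139  0.0025  0.011 ] z [0.0637 0.0662]
tail -0.2981133825581128
tin 0.83 [335.4, 183.1] [ 0.0212 -0.0311]
```

Request:
{"name": "servo_tool", "arguments": {
  "series": [
    {"claw": 1,"tx": -0.25,"ty": 0.1,"tz": 0.05,"yaw": 0},
    {"claw": 1,"tx": -0.35,"ty": 0,"tz": 0,"yaw": 0},
    {"claw": 1,"tx": -0.4,"ty": 0,"tz": 0,"yaw": 0},
    {"claw": 1,"tx": -0.4,"ty": 0,"tz": 0,"yaw": 0},
    {"claw": 1,"tx": -0.4,"ty": 0,"tz": 0,"yaw": 0},
    {"claw": 1,"tx": -0.4,"ty": 0,"tz": 0,"yaw": 0},
    {"claw": 1,"tx": -0.4,"ty": 0,"tz": 0,"yaw": 0},
    {"claw": 1,"tx": -0.4,"ty": 0,"tz": 0,"yaw": 0},
    {"claw": 1,"tx": -0.25,"ty": 0,"tz": 0,"yaw": 0},
    {"claw": 1,"tx": 0,"ty": 0,"tz": 0,"yaw": 0}
  ]
}}

```text
time: 19.58
eef_pos: [0.3993, -0.141, 0.055]
orientation: [3.142, 0.002, 0.053]
force: [-0.6, -0.3, -1.2]
width: 0.0076
finger_force: 58.7
```

```bash
cat > tin.py <<'E'
from h import *
np.set_printoptions(precision=4,suppress=True)
s=env.read_state();print(s["time"],s["eef_pos"],s["orientation"],"oven",oven(s["eef_pos"]),s["force"],s["width"])
for n in("scene","top"):
    c=env.capture(n)
    for r in env.mark_of(c,"tin_mid")[:1]: print(n,"tin",r["p"],r["uv"],oven(p3(c,r["uv"],.071)))
    for r in env.regions_of(c,"tin_mid")[:1]:
        P=cloud(c,r["region"]);P=P[(P[:,2]>.055)&(P[:,2]<.12)];q=oven(P);print(len(P),q.min(0),q.max(0))
        t=P[(P[:,2]>.085)];print("rect all",cv2.minAreaRect(oven(P).astype(np.float32)),"top",cv2.minAreaRect(oven(t).astype(np.float32)),P[:,2].max())
    if n=="scene":k=c
import sys
if len(sys.argv)>1: cv2.imwrite(sys.argv[1],cv2.resize(k["img"][130:290,240:460,::-1],None,fx=3.5,fy=3.5))
E
python3 tin.py pics/g6.png
```

```text
19.5833 [ 0.3993 -0.141   0.055 ] [3.1415 0.002  0.0531] oven [-0.2321 -0.0011] [-0.5981 -0.2771 -1.2458] 0.007607377523389976
scene tin 0.92 [362.9, 201.4] [-0.0808 -0.035 ]
1126 [-0.1352 -0.0683] [-0.017  -0.0041]
rect all ((-0.07605867832899094, -0.035882994532585144), (0.11811763793230057, 0.06321535259485245), 1.1855729818344116) top ((-0.0763784870505333, -0.0354042612016201), (0.11871957778930664, 0.061882924288511276), 2.8466334342956543) 0.11351657334820597
top tin 0.71 [356.7, 219.0] [-0.0747 -0.0412]
968 [-0.1304 -0.0686] [-0.0172 -0.0095]
rect all ((-0.073824942111969, -0.03925105184316635), (0.0587419830262661, 0.11353457719087601), 89.52194213867188) top ((-0.073824942111969, -0.03925105184316635), (0.0587419830262661, 0.11353457719087601), 89.52194213867188) 0.11745142937608799
```

View pics/g6.png

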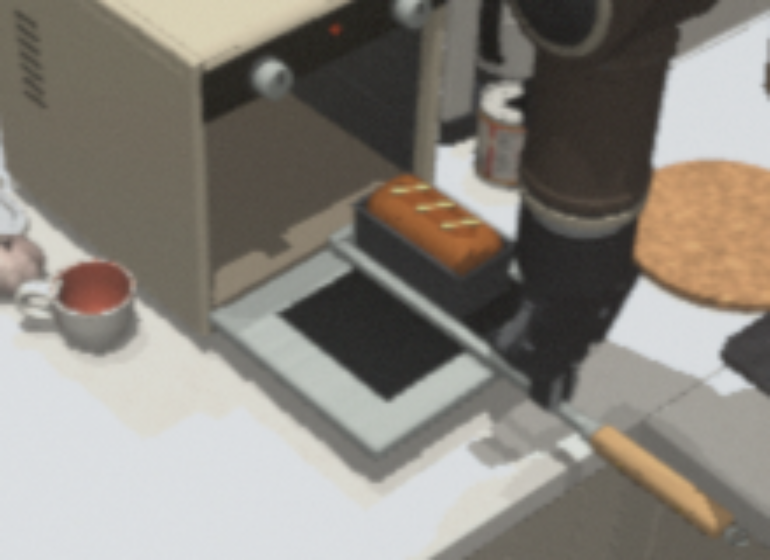

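The whole tin stands on the door at about crop (430,245), oven frame (-0.075,-0.037), clear of the mouth and untouched. I unhook forward, lift the foot clear and carry the hook back to its old place.

Request:
{"name": "servo_tool", "arguments": {
  "series": [
    {"claw": 1,"tx": 0.15,"ty": -0.05,"tz": 0,"yaw": 0},
    {"claw": 1,"tx": 0.15,"ty": -0.05,"tz": 0,"yaw": 0},
    {"claw": 1,"tx": 0,"ty": 0,"tz": 0,"yaw": 0},
    {"claw": 1,"tx": 0,"ty": 0,"tz": -0.3,"yaw": 0},
    {"claw": 1,"tx": 0,"ty": 0,"tz": -0.6,"yaw": 0},
    {"claw": 1,"tx": 0,"ty": 0,"tz": -0.6,"yaw": 0},
    {"claw": 1,"tx": 0,"ty": 0,"tz": -0.7,"yaw": 0},
    {"claw": 1,"tx": 0,"ty": 0,"tz": -0.7,"yaw": 0},
    {"claw": 1,"tx": 0,"ty": 0,"tz": -0.5,"yaw": 0},
    {"claw": 1,"tx": 0,"ty": 0,"tz": 0,"yaw": 0}
  ]
}}

```text
time: 20.72
eef_pos: [0.4122, -0.1376, 0.1605]
orientation: [3.139, -0.005, 0.054]
force: [0.8, -0.4, -1.4]
width: 0.0076
finger_force: 58.8
```

Request:
{"name": "servo_tool", "arguments": {
  "series": [
    {"claw": 1,"tx": -0.4,"ty": 0,"tz": 0,"yaw": 0},
    {"claw": 1,"tx": -0.5,"ty": 0,"tz": 0,"yaw": 0},
    {"claw": 1,"tx": -0.4,"ty": -0.2,"tz": 0,"yaw": 0},
    {"claw": 1,"tx": 0,"ty": -0.7,"tz": 0,"yaw": 0},
    {"claw": 1,"tx": 0,"ty": -0.9,"tz": 0,"yaw": 0},
    {"claw": 1,"tx": 0,"ty": -0.9,"tz": 0,"yaw": 0},
    {"claw": 1,"tx": 0,"ty": -0.9,"tz": 0,"yaw": 0},
    {"claw": 1,"tx": 0,"ty": -0.9,"tz": 0,"yaw": 0},
    {"claw": 1,"tx": 0,"ty": -0.9,"tz": 0,"yaw": 0},
    {"claw": 1,"tx": 0,"ty": -0.9,"tz": 0,"yaw": 0}
  ]
}}

```text
time: 21.55
eef_pos: [0.3595, 0.0501, 0.1563]
orientation: [3.141, 0.002, 0.054]
force: [1.2, 0.6, -0.9]
width: 0.0072
finger_force: 58.8
```

```bash
python3 tin.py; python3 hk.py
```

```text
21.55 [0.3595 0.0501 0.1563] [3.1411 0.0019 0.0538] oven [-0.2628  0.1916] [ 1.2161  0.6399 -0.9047] 0.0072156093683919
scene tin 0.71 [361.4, 201.5] [-0.0785 -0.0318]
569 [-0.1091  0.3634] [-0.0652  0.4071]
rect all ((-0.08712977170944214, 0.3852351903915405), (0.04373396188020706, 0.043861426413059235), 89.93891143798828) top ((-0.08682914078235626, 0.3849577307701111), (0.043179649859666824, 0.04325957968831062), 89.93891143798828) 0.11002221541085022
top tin 0.78 [355.1, 218.1] [-0.0722 -0.0371]
1031 [-0.1329 -0.069 ] [-0.0174 -0.0081]
rect all ((-0.07514670491218567, -0.03841203451156616), (0.11517234891653061, 0.06019318103790283), 0.7796781063079834) top ((-0.07514670491218567, -0.03841203451156616), (0.11517234891653061, 0.06019318103790283), 0.7796781063079834) 0.11637236805880069
21.85 [0.3605 0.0483 0.1566] [3.1411 0.0015 0.0531] oven [-0.2619  0.1899] 0.007394984839972447 58.83715510368347 [ 0.7976 -0.1069 -1.0405]
945 hook yaw in oven -0.0109729115 min [-0.4162  0.138 ] max [-0.0397  0.2014] u [-0.1513  0.2203] z front/back 0.16075118679713873 0.16209306162494502
lat front/back 0.005805264702763846 0.0030557870560467028
```

Request:
{"name": "servo_tool", "arguments": {
  "series": [
    {"claw": 1,"tx": 0,"ty": 0,"tz": 0,"yaw": -0.4},
    {"claw": 1,"tx": 0,"ty": 0,"tz": 0,"yaw": -0.8},
    {"claw": 1,"tx": 0,"ty": 0,"tz": 0,"yaw": -0.8},
    {"claw": 1,"tx": 0,"ty": 0,"tz": 0,"yaw": -0.8},
    {"claw": 1,"tx": 0,"ty": 0,"tz": 0,"yaw": -0.8},
    {"claw": 1,"tx": 0.5,"ty": 0,"tz": 0,"yaw": -0.6},
    {"claw": 1,"tx": 0.8,"ty": 0.05,"tz": 0,"yaw": 0},
    {"claw": 1,"tx": 0.9,"ty": 0.05,"tz": 0,"yaw": 0},
    {"claw": 1,"tx": 0.9,"ty": 0.05,"tz": 0,"yaw": 0},
    {"claw": 1,"tx": 0.9,"ty": 0.05,"tz": 0,"yaw": 0}
  ]
}}

```text
time: 22.78
eef_pos: [0.476, 0.0879, 0.1569]
orientation: [3.141, 0.001, 0.388]
force: [0.8, -0.1, -1.3]
width: 0.0074
finger_force: 58.8
```

Request:
{"name": "servo_tool", "arguments": {
  "series": [
    {"claw": 1,"tx": 0.9,"ty": 0.05,"tz": 0,"yaw": 0},
    {"claw": 1,"tx": 0.9,"ty": 0.05,"tz": 0,"yaw": 0},
    {"claw": 1,"tx": 0.6,"ty": 0,"tz": 0,"yaw": 0},
    {"claw": 1,"tx": 0.3,"ty": 0,"tz": 0.3,"yaw": 0},
    {"claw": 1,"tx": 0,"ty": 0,"tz": 0.7,"yaw": 0},
    {"claw": 1,"tx": 0,"ty": 0,"tz": 0.7,"yaw": 0},
    {"claw": 1,"tx": 0,"ty": 0,"tz": 0.7,"yaw": 0},
    {"claw": 1,"tx": 0,"ty": 0,"tz": 0.7,"yaw": 0},
    {"claw": 1,"tx": 0,"ty": 0,"tz": 0.4,"yaw": 0},
    {"claw": 1,"tx": 0,"ty": 0,"tz": 0.2,"yaw": 0}
  ]
}}

```text
time: 23.62
eef_pos: [0.5491, 0.1156, 0.0438]
orientation: [-3.141, 0.004, 0.389]
force: [-0.4, 0.7, -2.0]
width: 0.0073
finger_force: 58.8
```

```bash
python3 hk.py
```

```text
23.6167 [0.5491 0.1156 0.0438] [-3.1412  0.0039  0.3894] oven [-0.0703  0.2482] 0.007259502866018164 58.81849765777588 [-0.3823  0.7464 -1.95  ]
922 hook yaw in oven 0.3213155 min [-0.2237  0.1932] max [0.1578 0.3286] u [-0.1543  0.2233] z front/back 0.04719037439748297 0.048974904592906876
lat front/back 0.006469028791223577 0.002961943663675627
```

Request:
{"name": "servo_tool", "arguments": {
  "series": [
    {"claw": 1,"tx": 0,"ty": 0,"tz": 0.5,"yaw": 0},
    {"claw": 1,"tx": 0,"ty": 0,"tz": 0.4,"yaw": 0},
    {"claw": 1,"tx": 0,"ty": 0,"tz": 0.2,"yaw": 0},
    {"claw": 1,"tx": 0,"ty": 0,"tz": 0.13,"yaw": 0},
    {"claw": 1,"tx": 0,"ty": 0,"tz": 0,"yaw": 0},
    {"claw": -1,"tx": 0,"ty": 0,"tz": 0,"yaw": 0},
    {"claw": -1,"tx": 0,"ty": 0,"tz": 0,"yaw": 0},
    {"claw": -1,"tx": 0,"ty": 0,"tz": 0,"yaw": 0},
    {"claw": -1,"tx": 0,"ty": 0,"tz": 0,"yaw": 0},
    {"claw": -1,"tx": 0,"ty": 0,"tz": -0.5,"yaw": 0}
  ]
}}

```text
time: 24.55
eef_pos: [0.5494, 0.1163, 0.0226]
orientation: [-3.141, 0.003, 0.39]
force: [-0.8, -1.1, -0.5]
width: 0.0678
finger_force: 0.0
```

Request:
{"name": "servo_tool", "arguments": {
  "series": [
    {"claw": -1,"tx": 0,"ty": 0,"tz": -0.9,"yaw": 0},
    {"claw": -1,"tx": 0,"ty": 0,"tz": -1,"yaw": 0},
    {"claw": -1,"tx": 0,"ty": 0,"tz": -1,"yaw": 0},
    {"claw": -1,"tx": 0,"ty": 0,"tz": -1,"yaw": 0},
    {"claw": -1,"tx": 0,"ty": 0,"tz": -1,"yaw": 0.6},
    {"claw": -1,"tx": 0,"ty": 0,"tz": -0.5,"yaw": 0.9},
    {"claw": -1,"tx": 0,"ty": 0,"tz": 0,"yaw": 0.9},
    {"claw": -1,"tx": 0,"ty": 0,"tz": 0,"yaw": 0.9},
    {"claw": -1,"tx": 0,"ty": 0,"tz": 0,"yaw": 0.9},
    {"claw": -1,"tx": 0,"ty": 0,"tz": 0,"yaw": 0}
  ]
}}

```text
time: 25.38
eef_pos: [0.5508, 0.1169, 0.1868]
orientation: [3.141, -0.001, 0.051]
force: [0.1, -0.9, 0.1]
width: 0.085
finger_force: 0.0
```

Request:
{"name": "servo_tool", "arguments": {
  "series": [
    {"claw": -1,"tx": -0.1,"ty": 0.5,"tz": 0,"yaw": 0},
    {"claw": -1,"tx": -0.1,"ty": 0.9,"tz": 0,"yaw": 0},
    {"claw": -1,"tx": -0.1,"ty": 1,"tz": 0,"yaw": 0},
    {"claw": -1,"tx": -0.1,"ty": 1,"tz": 0,"yaw": 0},
    {"claw": -1,"tx": -0.1,"ty": 1,"tz": 0,"yaw": 0},
    {"claw": -1,"tx": -0.1,"ty": 1,"tz": 0,"yaw": 0},
    {"claw": -1,"tx": -0.1,"ty": 1,"tz": 0,"yaw": 0},
    {"claw": -1,"tx": -0.1,"ty": 1,"tz": 0,"yaw": 0},
    {"claw": -1,"tx": -0.1,"ty": 0.9,"tz": 0,"yaw": 0},
    {"claw": -1,"tx": 0,"ty": 0.5,"tz": 0,"yaw": 0}
  ]
}}

```text
time: 26.22
eef_pos: [0.5372, -0.1524, 0.1863]
orientation: [3.14, 0.001, 0.053]
force: [-0.2, -0.3, -0.1]
width: 0.0854
finger_force: 0.0
```

```bash
python3 - <<'E'
from h import *
np.set_printoptions(precision=4,suppress=True)
s=env.read_state();print(s["time"],s["eef_pos"],s["orientation"],oven(s["eef_pos"]))
c=env.capture("scene")
for t in("hook_handle","hook_toe"):
    for r in env.mark_of(c,t)[:1]: print(t,r["p"],p3(c,r["uv"]))
for r in env.mark_of(c,"tin_mid")[:1]: print("tin",r["p"],r["uv"],oven(p3(c,r["uv"],.071)))
for r in env.mark_of(c,"trivet_top")[:1]: print("triv",r["p"],p3(c,r["uv"],.012))
P=cloud(c,np.ones((400,640),bool));q=oven(P);z=P[:,2]
m=(z>.075)&(z<.125)&(q[:,0]>-.16)&(q[:,0]<-.005)&(abs(q[:,1]+.037)<.05);print(q[m].min(0),q[m].max(0),cv2.minAreaRect(q[m].astype(np.float32)))
for n in("scene","top"):
    c=env.capture(n);h,S,V=[a.astype(int) for a in cv2.split(cv2.cvtColor(c["img"],cv2.COLOR_RGB2HSV))]
    P=cloud(c,(h>8)&(h<20)&(S>100));P=P[(P[:,2]>.003)&(P[:,2]<.025)&(P[:,1]<-.3)]
    print(n,len(P),cv2.minEnclosingCircle(P[:,:2].astype(np.float32)),np.percentile(P,[2,98],axis=0).mean(0))
E
```

```text
26.2167 [ 0.5372 -0.1524  0.1863] [3.14   0.0006 0.053 ] [-0.0948 -0.0189]
hook_handle 0.66 [0.4591 0.0891 0.0093]
hook_toe 0.97 [0.7601 0.1686 0.0108]
tin 0.77 [362.6, 200.4] [-0.0774 -0.0372]
triv 0.82 [ 0.4795 -0.4196  0.012 ]
[-0.1351 -0.069 ] [-0.0179 -0.005 ] ((-0.07662370800971985, -0.0367572084069252), (0.11660470068454742, 0.06189728155732155), 1.7378917932510376)
scene 2003 ((0.4523606300354004, -0.46607705950737), 0.1360425502061844) [ 0.4713 -0.4219  0.0113]
top 3374 ((0.5455981492996216, -0.44339117407798767), 0.1633950024843216) [ 0.4757 -0.4443  0.0129]
```

Request:
{"name": "servo_tool", "arguments": {
  "series": [
    {"claw": -1,"tx": 0,"ty": 0.4,"tz": 0,"yaw": 0},
    {"claw": -1,"tx": 0,"ty": 0.1,"tz": 0,"yaw": 0},
    {"claw": -1,"tx": 0,"ty": 0,"tz": 0.4,"yaw": 0},
    {"claw": -1,"tx": 0,"ty": 0,"tz": 0.7,"yaw": 0},
    {"claw": -1,"tx": 0,"ty": 0,"tz": 0.4,"yaw": 0},
    {"claw": -1,"tx": 0,"ty": 0,"tz": 0.2,"yaw": 0},
    {"claw": -1,"tx": 0,"ty": 0,"tz": 0,"yaw": 0},
    {"claw": -1,"tx": 0,"ty": 0,"tz": 0,"yaw": 0},
    {"claw": -1,"tx": 0,"ty": 0,"tz": 0,"yaw": 0},
    {"claw": -1,"tx": 0,"ty": 0,"tz": 0,"yaw": 0}
  ]
}}

```text
time: 27.4
eef_pos: [0.5395, -0.1632, 0.1361]
orientation: [3.141, -0.001, 0.054]
force: [-0.0, 0.4, 0.5]
width: 0.0854
finger_force: 0.0
```

```bash
python3 - <<'E'
from h import *
np.set_printoptions(precision=4,suppress=True)
s=env.read_state();print(s["time"],s["eef_pos"],s["orientation"],oven(s["eef_pos"]))
for n in("scene","top"):
    c=env.capture(n)
    for r in env.mark_of(c,"trivet_top")[:1]: print(n,"mark",p3(c,r["uv"],.012))
    h,S,V=[a.astype(int) for a in cv2.split(cv2.cvtColor(c["img"],cv2.COLOR_RGB2HSV))]
    k=((h>5)&(h<22)&(S>90)).astype(np.uint8)
    N,L,st,ce=cv2.connectedComponentsWithStats(k)
    i=max((i for i in range(1,N) if 400<ce[i][0]<490),key=lambda i:st[i,4]);print(st[i],ce[i])
    ct=cv2.findContours((L==i).astype(np.uint8),0,1)[0][0]
    e=cv2.fitEllipse(cv2.convexHull(ct));print(e,p3(c,e[0],.010))
E
```

```text
27.4 [ 0.5395 -0.1632  0.1361] [ 3.1412 -0.0013  0.0541] [-0.093  -0.0299]
scene mark [ 0.4829 -0.4302  0.012 ]
[ 417  176   63   43 2057] [448.1546 196.6091]
((448.2586669921875, 196.73777770996094), (40.85770797729492, 63.8165283203125), 101.65677642822266) [ 0.4688 -0.42    0.01  ]
top mark [ 0.4808 -0.4254  0.012 ]
[ 415  221   65   66 3365] [446.5489 253.4562]
((446.54766845703125, 253.56317138671875), (63.658390045166016, 67.11239624023438), 148.6648406982422) [ 0.4739 -0.4246  0.01  ]
```

Request:
{"name": "servo_tool", "arguments": {
  "series": [
    {"claw": -1,"tx": 0,"ty": 0.25,"tz": 0.4,"yaw": 0},
    {"claw": -1,"tx": 0,"ty": 0,"tz": 0.8,"yaw": 0},
    {"claw": -1,"tx": 0,"ty": 0,"tz": 0.8,"yaw": 0},
    {"claw": -1,"tx": 0,"ty": 0,"tz": 0.5,"yaw": 0},
    {"claw": -1,"tx": 0,"ty": 0,"tz": 0.25,"yaw": 0},
    {"claw": 1,"tx": 0,"ty": 0,"tz": 0,"yaw": 0},
    {"claw": 1,"tx": 0,"ty": 0,"tz": 0,"yaw": 0},
    {"claw": 1,"tx": 0,"ty": 0,"tz": 0,"yaw": 0},
    {"claw": 1,"tx": 0,"ty": 0,"tz": 0,"yaw": 0},
    {"claw": 1,"tx": 0,"ty": 0,"tz": 0,"yaw": 0}
  ]
}}

```text
time: 28.43
eef_pos: [0.5395, -0.1709, 0.0534]
orientation: [3.141, -0.001, 0.054]
force: [0.1, 0.1, -2.7]
width: 0.0594
finger_force: 65.5
```

Request:
{"name": "servo_tool", "arguments": {
  "series": [
    {"claw": 1,"tx": 0,"ty": 0,"tz": 0,"yaw": 0},
    {"claw": 1,"tx": 0,"ty": 0,"tz": -0.2,"yaw": 0},
    {"claw": 1,"tx": 0,"ty": 0,"tz": -0.4,"yaw": 0},
    {"claw": 1,"tx": 0,"ty": 0,"tz": -0.5,"yaw": 0},
    {"claw": 1,"tx": 0,"ty": 0,"tz": -0.5,"yaw": 0},
    {"claw": 1,"tx": 0,"ty": 0,"tz": -0.3,"yaw": 0},
    {"claw": 1,"tx": 0,"ty": 0,"tz": -0.1,"yaw": 0},
    {"claw": 1,"tx": 0,"ty": 0,"tz": 0,"yaw": 0},
    {"claw": 1,"tx": 0,"ty": 0,"tz": 0,"yaw": 0},
    {"claw": 1,"tx": 0,"ty": 0,"tz": 0,"yaw": 0}
  ]
}}

```text
time: 29.27
eef_pos: [0.5388, -0.1706, 0.1121]
orientation: [-3.141, 0.001, 0.054]
force: [-0.6, -0.0, -3.6]
width: 0.0596
finger_force: 65.7
```

```bash
cat > t2.py <<'E'
from h import *
import sys
np.set_printoptions(precision=4,suppress=True)
s=env.read_state();print(s["time"],s["eef_pos"],s["orientation"],s["force"],s["width"],s["finger_force"])
for n in("scene","top"):
    c=env.capture(n)
    for r in env.regions_of(c,"tin_mid")[:1]:
        P=cloud(c,r["region"]);print(n,r["p"],r["box"],len(P),"z",np.percentile(P[:,2],[1,99]),cv2.minAreaRect(P[P[:,2]<s["eef_pos"][2]+.065,:2].astype(np.float32)))
        t=P[P[:,2]>np.percentile(P[:,2],60)];print("slope",np.linalg.lstsq(np.c_[t[:,:2],np.ones(len(t))],t[:,2],rcond=None)[0])
    if n=="scene" and len(sys.argv)>1: cv2.imwrite(sys.argv[1],cv2.resize(c["img"][110:290,240:490,::-1],None,fx=3,fy=3))
E
python3 t2.py pics/g7.png
```

```text
29.2667 [ 0.5388 -0.1706  0.1121] [-3.1412  0.0012  0.0539] [-0.6303 -0.0017 -3.6101] 0.059550508419959514 65.69823503494263
scene 0.98 [341.0, 160.3, 389.9, 206.6] 781 z [0.0469 0.1704] ((0.5896084308624268, -0.20452353358268738), (0.12256044894456863, 0.22175920009613037), 46.541748046875)
slope [0.0105 0.037  0.1606]
top 0.62 [285.1, 142.7, 399.1, 260.5] 7736 z [0.0258 0.2723] ((0.6012668609619141, -0.1563507616519928), (0.29683035612106323, 0.3116602897644043), 6.2383341789245605)
slope [-0.6072 -0.0202  0.6748]
```

View pics/g7.png

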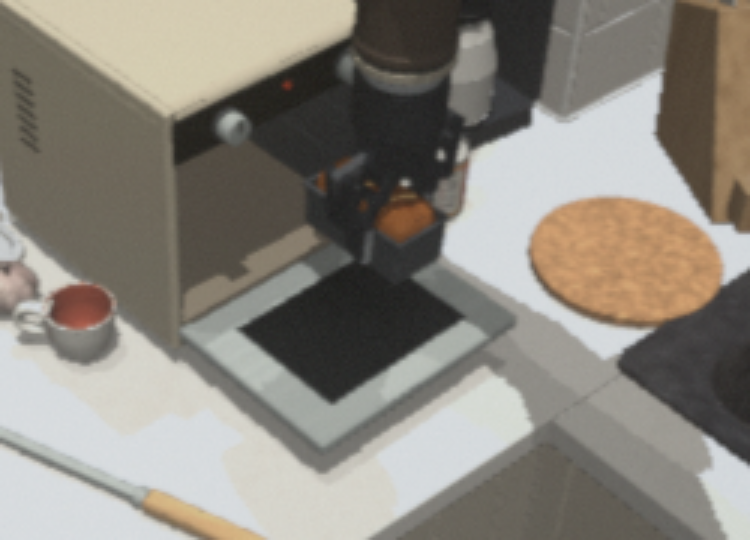

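The tin hangs level in the gripper at about crop (380,225), and the hook lies flat on the worktop at (130,490). I carry the tin to the trivet.

Request:
{"name": "servo_tool", "arguments": {
  "series": [
    {"claw": 1,"tx": -0.15,"ty": 0.3,"tz": 0,"yaw": 0},
    {"claw": 1,"tx": -0.25,"ty": 0.6,"tz": 0,"yaw": 0},
    {"claw": 1,"tx": -0.3,"ty": 0.8,"tz": 0,"yaw": 0},
    {"claw": 1,"tx": -0.35,"ty": 0.9,"tz": 0,"yaw": 0},
    {"claw": 1,"tx": -0.35,"ty": 0.9,"tz": 0,"yaw": 0},
    {"claw": 1,"tx": -0.35,"ty": 0.9,"tz": 0,"yaw": 0},
    {"claw": 1,"tx": -0.35,"ty": 0.9,"tz": 0,"yaw": 0},
    {"claw": 1,"tx": -0.35,"ty": 0.9,"tz": 0,"yaw": 0},
    {"claw": 1,"tx": -0.3,"ty": 0.8,"tz": 0,"yaw": 0},
    {"claw": 1,"tx": -0.25,"ty": 0.6,"tz": 0,"yaw": 0}
  ]
}}

```text
time: 30.3
eef_pos: [0.4596, -0.4068, 0.1125]
orientation: [3.141, 0.001, 0.051]
force: [0.2, 0.4, -2.7]
width: 0.0597
finger_force: 65.7
```

Request:
{"name": "servo_tool", "arguments": {
  "series": [
    {"claw": 1,"tx": -0.15,"ty": 0.4,"tz": 0,"yaw": 0},
    {"claw": 1,"tx": 0,"ty": 0.3,"tz": 0,"yaw": 0},
    {"claw": 1,"tx": 0,"ty": 0,"tz": 0,"yaw": 0},
    {"claw": 1,"tx": 0,"ty": 0,"tz": 0.2,"yaw": 0},
    {"claw": 1,"tx": 0,"ty": 0,"tz": 0.4,"yaw": 0},
    {"claw": 1,"tx": 0,"ty": 0,"tz": 0.5,"yaw": 0},
    {"claw": 1,"tx": 0,"ty": 0,"tz": 0.4,"yaw": 0},
    {"claw": 1,"tx": 0,"ty": 0,"tz": 0.2,"yaw": 0},
    {"claw": 1,"tx": 0,"ty": 0,"tz": 0,"yaw": 0},
    {"claw": 1,"tx": 0,"ty": 0,"tz": 0,"yaw": 0}
  ]
}}

```text
time: 31.13
eef_pos: [0.4586, -0.4237, 0.0613]
orientation: [-3.141, 0.001, 0.055]
force: [1.6, -0.2, -2.7]
width: 0.0592
finger_force: 65.7
```

```bash
python3 t2.py; python3 - <<'E'
from h import *
for n in("scene","top"):
    c=env.capture(n)
    for t,z in(("tin_mid",.076),("trivet_top",.012)):
        for r in env.mark_of(c,t)[:1]: print(n,t,r["p"],p3(c,r["uv"],z))
E
```

```text
31.1333 [ 0.4586 -0.4237  0.0613] [-3.1407  0.0006  0.0549] [ 1.6498 -0.1673 -2.7444] 0.05918802767341157 65.6697928905487
scene 0.65 [429.5, 158.2, 478.3, 195.9] 692 z [0.0573 0.1183] ((0.4753039479255676, -0.43290185928344727), (0.11731505393981934, 0.08800166100263596), 1.8096688985824585)
slope [ 0.0283 -0.1551  0.032 ]
top 0.91 [442.8, 230.9, 466.2, 274.8] 689 z [0.0159 0.123 ] ((0.4753113090991974, -0.4200965464115143), (0.05962229147553444, 0.11705395579338074), 89.06800079345703)
slope [-0.0492  0.0561  0.1646]
scene tin_mid 0.69 [ 0.47625601 -0.42669452  0.076     ]
scene trivet_top 0.73 [ 0.48349165 -0.43091952  0.012     ]
top tin_mid 0.96 [ 0.46687492 -0.41980303  0.076     ]
top trivet_top 0.88 [ 0.47043837 -0.42072056  0.012     ]
```

Request:
{"name": "servo_tool", "arguments": {
  "series": [
    {"claw": 1,"tx": 0,"ty": 0,"tz": 0.3,"yaw": 0},
    {"claw": 1,"tx": 0,"ty": 0,"tz": 0.4,"yaw": 0},
    {"claw": 1,"tx": 0,"ty": 0,"tz": 0.35,"yaw": 0},
    {"claw": 1,"tx": 0,"ty": 0,"tz": 0.2,"yaw": 0},
    {"claw": 1,"tx": 0,"ty": 0,"tz": 0.1,"yaw": 0},
    {"claw": 1,"tx": 0,"ty": 0,"tz": 0.05,"yaw": 0},
    {"claw": 1,"tx": 0,"ty": 0,"tz": 0,"yaw": 0},
    {"claw": 1,"tx": 0,"ty": 0,"tz": 0,"yaw": 0},
    {"claw": 1,"tx": 0,"ty": 0,"tz": 0,"yaw": 0},
    {"claw": 1,"tx": 0,"ty": 0,"tz": 0,"yaw": 0}
  ]
}}

```text
time: 32.47
eef_pos: [0.4587, -0.4247, 0.0203]
orientation: [3.141, -0.001, 0.054]
force: [-0.2, -0.2, -3.3]
width: 0.0594
finger_force: 65.7
```

Request:
{"name": "servo_tool", "arguments": {
  "series": [
    {"claw": 1,"tx": 0,"ty": 0,"tz": 0.05,"yaw": 0},
    {"claw": 1,"tx": 0,"ty": 0,"tz": 0.03,"yaw": 0},
    {"claw": 1,"tx": 0,"ty": 0,"tz": 0,"yaw": 0},
    {"claw": -1,"tx": 0,"ty": 0,"tz": 0,"yaw": 0},
    {"claw": -1,"tx": 0,"ty": 0,"tz": 0,"yaw": 0},
    {"claw": -1,"tx": 0,"ty": 0,"tz": 0,"yaw": 0},
    {"claw": -1,"tx": 0,"ty": 0,"tz": 0,"yaw": 0},
    {"claw": -1,"tx": 0,"ty": 0,"tz": 0,"yaw": 0},
    {"claw": -1,"tx": 0,"ty": 0,"tz": -0.2,"yaw": 0},
    {"claw": -1,"tx": 0,"ty": 0,"tz": -0.4,"yaw": 0}
  ]
}}

```text
time: 33.3
eef_pos: [0.4576, -0.4237, 0.0346]
orientation: [-3.14, 0.002, 0.054]
force: [0.6, 0.7, 0.3]
width: 0.0855
finger_force: 0.0
```

Request:
{"name": "servo_tool", "arguments": {
  "series": [
    {"claw": -1,"tx": 0,"ty": 0,"tz": -0.7,"yaw": 0},
    {"claw": -1,"tx": 0,"ty": 0,"tz": -0.9,"yaw": 0},
    {"claw": -1,"tx": 0,"ty": 0,"tz": -0.9,"yaw": 0},
    {"claw": -1,"tx": 0,"ty": 0,"tz": -0.9,"yaw": 0},
    {"claw": -1,"tx": 0,"ty": 0,"tz": -0.9,"yaw": 0},
    {"claw": -1,"tx": 0,"ty": 0,"tz": -0.9,"yaw": 0},
    {"claw": -1,"tx": 0,"ty": 0,"tz": -0.5,"yaw": 0},
    {"claw": -1,"tx": 0,"ty": 0,"tz": -0.2,"yaw": 0},
    {"claw": -1,"tx": 0,"ty": 0,"tz": 0,"yaw": 0},
    {"claw": -1,"tx": 0,"ty": 0,"tz": 0,"yaw": 0}
  ]
}}

```text
time: 34.13
eef_pos: [0.4581, -0.4243, 0.2122]
orientation: [-3.142, 0.0, 0.054]
force: [0.5, -0.2, -0.2]
width: 0.0853
finger_force: 0.0
```

```bash
python3 t2.py; python3 - <<'E'
from h import *
for n in("scene","top"):
    c=env.capture(n)
    for t,z in(("tin_mid",.035),("trivet_top",.012),("jar",0),("mug",0),("can",0),("hook_handle",.008),("hook_toe",.008)):
        for r in env.mark_of(c,t)[:1]: print(n,t,r["p"],p3(c,r["uv"],z),p3(c,r["uv"])[2])
E
```

```text
34.1333 [ 0.4581 -0.4243  0.2122] [-3.1416  0.0003  0.054 ] [ 0.4772 -0.1619 -0.1864] 0.0852857713442603 0.0
scene 0.79 [426.7, 170.7, 474.5, 208.1] 1064 z [0.0142 0.0774] ((0.4745897650718689, -0.4204210042953491), (0.11524463444948196, 0.06254047155380249), 3.7163586616516113)
slope [ 0.035  -0.1398 -0.0046]
top 0.61 [434.1, 230.4, 462.4, 273.2] 895 z [0.0187 0.0782] ((0.4786756634712219, -0.43047016859054565), (0.11216296255588531, 0.07773472368717194), 0.918234646320343)
slope [ 0.0156 -0.0222  0.0555]
scene tin_mid 0.71 [ 0.48371421 -0.42946118  0.035     ] 0.062299287323356545
scene trivet_top 0.84 [ 0.48411005 -0.42440806  0.012     ] 0.0389122837725735
scene jar 0.86 [0.5299095  0.25692685 0.        ] 0.02666951603598655
scene mug 0.59 [ 0.4960493  -0.45838037  0.        ] 0.057251218585722796
scene can 0.82 [ 0.6474547 -0.3458865  0.       ] 0.02161897360469922
scene hook_handle 0.75 [0.45912239 0.08593201 0.008     ] 0.011290171276536531
scene hook_toe 0.87 [0.75323751 0.17317234 0.008     ] 0.000298253979757912
top tin_mid 0.83 [ 0.47416773 -0.42307746  0.035     ] 0.07265778741815221
top trivet_top 0.55 [ 0.47481577 -0.42441132  0.012     ] 0.07056997840374724
top jar 0.92 [0.52546388 0.24735771 0.        ] 0.06300220835059123
top mug 0.94 [0.71338022 0.04339685 0.        ] 0.009405194647056359
top can 0.87 [ 0.65166809 -0.34649223  0.        ] 0.0697182592929595
top hook_handle 0.66 [0.46364983 0.08341193 0.008     ] 0.016509434288683567
top hook_toe 0.68 [0.76740968 0.18320039 0.008     ] 0.0006185511082694717
```

All the conditions look met: the tin is centred and upright, the hook is flat, and the jar, cup and can have not moved. I hand the job in.

```bash
python3 -c "
from plant import env
print(env.job_done())"
```

```text
the job is handed in; nothing more can be done
None
```

The job is handed in at about 34 s: the tin was drawn fully onto the door with the hook, then set upright about 1 cm or less from the trivet's centre, and the hook lies flat on the worktop. The hand-in call gave no verdict. The jar, cup and can measured within about 1 cm of where they started. Once while turning, the hook's foot touched the oven's left front corner (about 12 N) and I backed it off.

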